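# Empty the salvage pot and lock it upright

## Robot

A 7-joint arm with a two-finger parallel gripper is mounted at the origin on the work surface. World frame = base frame: x ahead of the robot, y to its left, z up, the work surface at z = 0. Lengths are in mm, angles in rad, forces in N, time in s.
With the tool pointing down it reaches from about 400 to 875 mm from the base axis. Payload 4.4 kg.
Tool frame: the origin (TCP) lies at the very end of the fingers, on their centre line; the grasp point (between the pads) lies 19 mm behind it; z points along the fingers, y is the line along which they close (so a half turn about z gives the same grasp; the last joint's range is limited). The gripper opens to 85 mm and grips with 20 to 120 N. Pads are 22 mm wide; open, the fingers measure 114 mm over their backs; the gripper's body (76 mm by 85 mm) begins 54 mm behind the grasp point. The pads swing forward as they close: fully open they stand 13 mm farther back than shut.
Start: joints at [1.071, 0.628, 0.038, 1.517, -0.027, 0.996, -0.02], TCP at [273.237, -589.796, 231.313] pointing down, gripper open.
Joint ranges: [-3.06, 3.06], [-0.37, 2.12], [-1.25, 1.32], [0.18, 2.47], [-1.1, 4.24], [0.23, 1.98], [-2.94, 2.94]. Speed limits (rad/s): [2.57, 2.57, 3.14, 3.14, 3.14, 3.14, 3.14].

## Interface

Orientations are given as [roll, pitch, yaw] about the fixed x, y, z axes, in that order (R = Rz(yaw) Ry(pitch) Rx(roll)).
In Python, from cell import ctrl gives the robot as it stands.
- The arm moves only by the tool jog_arm, never from a script. Its argument "plan" is a list of rows, each an object of numbers: "tx", "ty", "tz": the shift along the tool's x, y, z as a fraction of full scale; "wx", "wy", "wz": the turn, a rotation vector about the tool's x, y, z as a fraction of full scale; "claw": the closure, from 0 (fully open) to 1 (shut). In form: [{"tx": .., "ty": .., "tz": .., "wx": .., "wy": .., "wz": .., "claw": ..}, ...]. A call has 1 to 12 rows; each row is the pose to reach, as a shift and turn from the pose commanded when the call began, along the tool's axes at that moment; what a row does not reach only later rows make up. Full scale, the value 1, is 300 mm for a shift and 90 degrees for a turn. A row lasts 1/10 s, in which the tool goes at most 50 mm and 8.59 degrees, less where a joint would pass 70% of its speed; a pose out of reach is approached as far as the arm can. A call with a number of a shift or a turn outside -1 to 1 is refused whole. A call with a gripper value outside its range is refused whole. The fingers move at their own pace and stop on an object; the grip force is fixed at half the most. Time passes only in rows, so rows that repeat a pose let the fingers close. It gives the time, the measured TCP pose, the force, the opening and the grip force at its end, in the units of the state.
- ctrl.read_state(): the state, without advancing time (a new reading comes with each control period).
- ctrl.get_image(name): name is "side" or "top" or "wrist"; returns a dict with "img" (420x560x3 uint8, red, green, blue), "depth" (420x560 float32, mm along the optical axis (not along the pixel's ray), 0 where there is no reading), "fx", "fy", "cx", "cy" (pixels), "position" and "orientation" of the camera in the world; the wrist camera has in their place "hand_eye" (4x4, takes a point from camera to tool coordinates, whose origin is the TCP and whose axes are the flange's). Camera axes: x right, y down, z forward; pixel columns grow to the right and rows downward; lengths in mm; the calibration is good to about 2 mm. The wrist camera is an equidistant fisheye: a pixel r from the principal point sees the ray r / f radians off the axis. A picture is of the moment at which its call begins: read the wrist's pose just before it.
- ctrl.finish_job(): hands the job in; it is judged then, once.
Trained networks look in a picture, given as the dict that the camera call returned (one of the last four; its "shot" number tells which), for a name from the list of things; names that differ only in an ending like _2 or _b are one class to them, and where a whole thing is asked for, a point or a joint stands for the part that bears it (a point fixed in the world has none). Each returns a list of dicts, best first, with "score" (0 to 1); they miss things now and then, are a little off and sometimes report something else, mostly with a low value. They report only what shows in the picture. A call takes as long as a camera call. They do not tell look-alikes from the thing itself.
- ctrl.trace(picture, thing): "pixels" (420x560 bool, what is visible of it) and "extent" ([centre column, centre row, width, height] in pixels, round what is visible of it).
The state is a dict: "clock": time; "qpos": joint angles; "qd": joint speeds; "tau": joint torques, N m; "eef_pos": TCP position; "tool_rot": TCP orientation; "force": force on the tool from outside, world axes, zero at the start; "torque": the same for the moment, N m; "width": finger opening in mm; "gripper_force": force on a finger pad.
Only numpy, scipy, OpenCV 4.12 (cv2) and the standard library are available. Lean on these libraries where they do the work, as an engineer would, in place of code of your own. Each camera call takes 0.05 s, during which the arm holds its last target. There are 200 camera calls.

## Task

Tip the pivoting steel pot over so that all five heat sinks fall out into the blue tray, then swing it back until it stands fully home, never letting it slam. Then lock it by laying the loose yellow plate over both pins, flat down on its two shoulders. Leave the meter, the screwdriver and the circuit board where they are.

Things in the scene. Friction and masses are not known exactly. Their poses are not given: they have to be found in the camera images.
- stand: Fixed steel tipping stand: dark base plate, blue cheeks, rest block and pin post. Origin on the bench right below the pot's axle; z up, axle along y. The upright pot lies on the -x side and tips over towards +x into the tray. Cheeks 6 x 44 mm, inner faces at y = -68 and +68, tops at z = 131 mm; post 26 x 26 mm at x = -90, y = +90, top at z = 165 mm.
- pot (a joint): Angle (rad) of the open steel pot about the axle: 0 = fully home, upright on its rest; 2.36 = tipped to the end stop, mouth steeply down. Stiff pivot (0.6 N m friction, plus the pot's weight): the pot stays where it is left. Pot 0.36 to 0.54 kg.
- pivot (a point): Middle of the pot's axle, 110 mm above the stand's origin; axes turn with the pot (as the stand's when upright). In these axes, mm: walls 3 thick, outside y -60 to +60, floor underside z = -35, rim z = +65; rear wall's outer face x = -115; front wall slopes from x = -25 at the floor to x = +5 at the rim.
- pot_lip (a point): Middle of the rear edge of the pot's lifting lip, a flat steel tab 4 mm thick, 80 mm wide (along y), standing out 35 mm square from the rear wall, top at rim height. This point is at x = -150, y = 0, z = +63 mm in the pivot's axes and turns with the pot. Below the lip is only the base plate (ends 185 mm behind the axle, 12 mm high).
- pot_pin (a point): Foot centre of the pin on the yellow locking arm, which is fast to the axle outside the cheek (y = +90 mm) and turns with the pot. With the pot home the arm stands straight up; its flat shoulder (28 x 26 mm) and this point are then 165 mm above the bench, x = 0 in stand axes. Pin: 12 mm diameter, 21 mm tall, top 5 mm tapering to 6 mm.
- post_pin (a point): Foot centre of the like pin on the fixed pin post (12 mm diameter, 21 mm tall, tapered top): x = -90, y = +90, z = 165 mm in stand axes.
- lock_seat (a point): Point midway between the feet of the two pins (pot fully home), 165 mm above the bench: where the underside centre of the seated locking plate belongs. Axes as the stand's; the pins are 90 mm apart along x.
- plate_under (a point): Underside centre of the loose yellow locking plate, 140 x 44 x 8 mm, long side along its x, 0.16 to 0.26 kg, lying flat on the bench. Two through holes, 14.5 mm wide, at x = -45 and +45 mm. Either end may go on either pin.
- plate_grip (a point): Grip point of the plate's black upright handle, a block 46 mm long (along x), 16 mm wide (along y), from 8 to 40 mm above the plate's underside; this point is 26 mm above the underside.
- tray_in (a point): Inner floor centre of the fixed blue open tray beside the stand, 210 x 200 x 40 mm outside (x by y by height), walls 4 mm; this point is 4 mm above the bench. Its x points as the stand's x, within 0.03 rad.
- meter_mid (a point): Bystander: black and red hand multimeter, 90 x 170 x 34 mm; point at its centre.
- driver: Bystander: red-handled screwdriver, 200 mm long, lying along its x.
- board_mid (a point): Bystander: green circuit board with rows of metal blocks, 100 x 210 x 30 mm; point at its centre.
- sink0_mid (a point): Centre of a loose finned aluminium heat sink, 36 x 36 x 26 mm, 0.03 to 0.065 kg; lies in the pot at the start.
- sink1_mid (a point): Centre of a loose finned aluminium heat sink, 36 x 36 x 26 mm, 0.03 to 0.065 kg; lies in the pot at the start.
- sink2_mid (a point): Centre of a loose finned aluminium heat sink, 36 x 36 x 26 mm, 0.03 to 0.065 kg; lies in the pot at the start.
- sink3_mid (a point): Centre of a loose finned aluminium heat sink, 36 x 36 x 26 mm, 0.03 to 0.065 kg; lies in the pot at the start.
- sink4_mid (a point): Centre of a loose finned aluminium heat sink, 36 x 36 x 26 mm, 0.03 to 0.065 kg; lies in the pot at the start.
Mind the look-alikes: they are no part of the job. What is shaped like the part that bears sink0_mid but orange is not meant.

How it is judged (in metres and radians):
On the way, in this order (a step that is already met when the one before it is completed fails the run):
1. the pot is tipped and all five heat sinks lie in the tray (value of joint pot above 1.5 rad and x of sink0_mid in the frame of tray_in between -0.1 and 0.1 m and y of sink0_mid in the frame of tray_in between -0.095 and 0.095 m and z of each of sink0_mid, sink1_mid, sink2_mid, sink3_mid, sink4_mid in the frame of tray_in below 0.065 m and x of sink1_mid in the frame of tray_in between -0.1 and 0.1 m and y of sink1_mid in the frame of tray_in between -0.095 and 0.095 m and x of sink2_mid in the frame of tray_in between -0.1 and 0.1 m and y of sink2_mid in the frame of tray_in between -0.095 and 0.095 m and x of sink3_mid in the frame of tray_in between -0.1 and 0.1 m and y of sink3_mid in the frame of tray_in between -0.095 and 0.095 m and x of sink4_mid in the frame of tray_in between -0.1 and 0.1 m and y of sink4_mid in the frame of tray_in between -0.095 and 0.095 m), for 0.2 s.
2. the pot stands upright, fully home (within 0.04 rad) (value of joint pot below 0.04 rad), for 0.2 s.
At the end, for the whole second after the job is handed in: The pot is within 0.04 rad of fully home; all five heat sinks lie in the tray; the locking plate is over both pins, its underside centre within 4 mm of the seat, both sideways and in height, level and in line with the pins within 0.06 rad (value of joint pot below 0.04 rad and x of sink0_mid in the frame of tray_in between -0.1 and 0.1 m and y of sink0_mid in the frame of tray_in between -0.095 and 0.095 m and z of each of sink0_mid, sink1_mid, sink2_mid, sink3_mid, sink4_mid in the frame of tray_in below 0.065 m and x of sink1_mid in the frame of tray_in between -0.1 and 0.1 m and y of sink1_mid in the frame of tray_in between -0.095 and 0.095 m and x of sink2_mid in the frame of tray_in between -0.1 and 0.1 m and y of sink2_mid in the frame of tray_in between -0.095 and 0.095 m and x of sink3_mid in the frame of tray_in between -0.1 and 0.1 m and y of sink3_mid in the frame of tray_in between -0.095 and 0.095 m and x of sink4_mid in the frame of tray_in between -0.1 and 0.1 m and y of sink4_mid in the frame of tray_in between -0.095 and 0.095 m and horizontal distance between plate_under and lock_seat below 0.004 m and z of plate_under in the frame of lock_seat between -0.004 and 0.004 m and angle between the x axis of plate_under and the x axis of lock_seat, either way round below 0.06 rad and angle between plate_under's own z axis and vertical below 0.06 rad); the robot touches nothing.
It fails at once if the pot slams: it swings faster than 4 rad/s (velocity of joint pot above 4 rad/s or velocity of joint pot below -4 rad/s).
It fails at once if the meter, screwdriver or circuit board is moved by more than 30 mm (distance of any of meter_mid, driver, board_mid from where it was at the start of the episode above 0.03 m).
It also fails if it takes over 72 s, if anything falls off the work surface, if the arm or the gripper's body presses on something with over 40 N, if the wrist force passes 120 N, or if a joint passes its speed limit or range.

## Working session

There is one attempt and no reset: what is moved stays moved. The work goes in short steps, Python scripts to look and compute and a tool call to move; the robot and the scene stay as the last step left them, time stands still between calls to the robot, and variables do not carry over. Pictures are saved under pics/ and viewed, at most 11 in all, crops included, and the job is handed in when it is done.

Besides the shell and the picture viewer there is one more tool, called after "Request:" as name([rows], argument=value, ...), one row to a line, values as JSON. jog_arm: Moves the arm, as the interface text tells. Shift numbers are shares of 300 mm and turn numbers shares of 90 degrees, none past 1 either way. Its arguments: {"type":"object","properties":{"plan":{"type":"array"}},"required":["plan"]}

```bash
ls; mkdir -p pics; cat > h.py <<'E'
import numpy as np, cv2
from scipy.spatial.transform import Rotation as R
from cell import ctrl
def rot(o):
    o=np.array(o,float)
    return o if o.shape==(3,3) else R.from_euler('xyz',o).as_matrix()
def cloud(p):
    h,w=p['depth'].shape; v,u=np.mgrid[0:h,0:w]; z=p['depth']
    c=np.stack([(u-p['cx'])/p['fx']*z,(v-p['cy'])/p['fy']*z,z],-1)
    P=c@rot(p['orientation']).T+np.array(p['position']); P[z<=0]=np.nan
    return P
def save(p,n): cv2.imwrite('pics/'+n,cv2.cvtColor(p['img'],cv2.COLOR_RGB2BGR))
E
python3 - <<'E'
from h import *
print(ctrl.read_state())
for n in('side','top'):
    p=ctrl.get_image(n); save(p,n+'0.png'); print(n,p['position'],p['orientation'],p['fx'],p['cx'],p['cy'])
    P=cloud(p)
    for t in ['stand','pot','plate_under','tray_in','meter_mid','driver','board_mid','sink0_mid']:
        for d in ctrl.trace(p,t)[:6]:
            m=d['pixels']; print(t,round(d['score'],2),np.round(d['extent']),np.round(np.nanmedian(P[m],0)),np.round(np.nanmax(P[m],0)[2]))
E
```

```text
pics
{'clock': 0.0, 'qpos': array([ 1.07118597,  0.62937049,  0.03844972,  1.51839506, -0.02698687,
        0.99634531, -0.0199835 ]), 'qd': array([-0.00069822, -0.00011996, -0.0025874 ,  0.00147229, -0.00050624,
        0.00068831,  0.00080145]), 'tau': array([-2.78806519e-04, -5.63402224e+01,  1.22610893e+00, -1.93441576e+01,
        1.10861540e-02,  1.07346955e-02, -2.26401460e-05]), 'eef_pos': array([ 272.9556931 , -589.18464822,  230.36483195]), 'tool_rot': array([-3.13959322e+00,  4.41698914e-05,  4.33827156e-01]), 'force': array([ 0.45266532, -0.29520187,  0.05823251]), 'torque': array([ 0.01391429,  0.00249717, -0.00723971]), 'gripper_force': 0.0, 'width': 85.27774753633621}
side [ 320.81743961  918.66238214 1101.47742235] [-2.36695721 -0.00472642 -2.84326067] 526.5603847814095 274.4659716760444 206.89826146147016
stand 0.79 [288. 257.  95. 106.] [531. 141.  45.] 189.0
pot 0.69 [279. 234.  71.  67.] [538.  76. 138.] 189.0
plate_under 0.64 [263. 345.  60.  35.] [522. 335.   9.] 47.0
tray_in 0.61 [282. 234.  74.  68.] [538.  75. 137.] 189.0
tray_in 0.6 [290. 208.  75.  61.] [ 6
[... 808 characters left out ...]
7 [260. 256.  15.  14.] [514.  74. 102.] 110.0
plate_under 0.9 [171. 250.  21.  51.] [525. 325.   9.] 45.0
plate_under 0.67 [259. 254.  15.  17.] [516.  73. 102.] 110.0
plate_under 0.63 [248. 252.  90. 109.] [514. 116.  18.] 192.0
tray_in 0.66 [327. 228.  95.  96.] [595. -99.   4.] 48.0
meter_mid 0.69 [435. 283.  42.  66.] [ 450. -385.   34.] 46.0
driver 0.82 [154. 197.  42.  29.] [670. 375.  23.] 31.0
board_mid 0.63 [306. 160.  73.  37.] [785. -40.  14.] 38.0
sink0_mid 0.73 [236. 240.  17.  17.] [555. 136. 102.] 132.0
sink0_mid 0.53 [243. 179.  17.  22.] [729. 142.  11.] 32.0
sink0_mid 0.5 [170. 296.  18.  19.] [397. 327.  23.] 33.0
sink0_mid 0.16 [326. 229.  92.  94.] [595. -98.   4.] 48.0
```

View pics/side0.png

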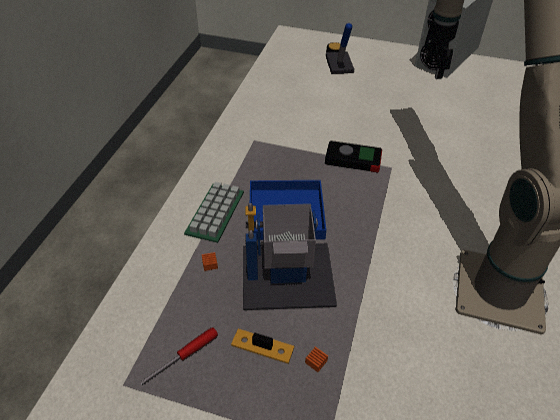

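View pics/top0.png

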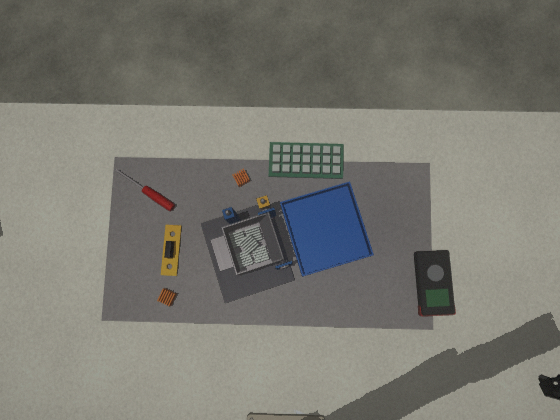

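The top view shows the stand and pot at (247,250), the tray at (327,228), the plate at (171,250) and the driver, board and meter around them. Two orange look-alikes lie outside. Next I fit the poses.

```bash
cat > fit.py <<'E'
from h import *
from scipy.optimize import minimize
p=ctrl.get_image('top'); s=ctrl.get_image('side')
Q=[cloud(p),cloud(s)]
for n,P in zip('ts',Q):
    X=P.reshape(-1,3); C=(p if n=='t' else s)['img'].reshape(-1,3)
    k=(np.abs(X[:,0]-540)<140)&(np.abs(X[:,1]-100)<140)
    rim=X[k&(X[:,2]>167)&(X[:,2]<181)]
    # outline model: rim rectangle (+lip) segments, occupancy distance
    segs=[((-113.5,-60),(-113.5,60)),((3.5,-60),(3.5,60)),((-113.5,58.5),(3.5,58.5)),((-113.5,-58.5),(3.5,-58.5))]
    def D(q):
        c,si=np.cos(q[2]),np.sin(q[2]); d=rim[:,:2]-q[:2]; x=d[:,0]*c+d[:,1]*si; y=-d[:,0]*si+d[:,1]*c
        o=[]
        for (a,b),(e,f) in segs: o.append(np.hypot(x-np.clip(x,a,e),y-np.clip(y,b,f)))
        o.append(np.hypot(x-np.clip(x,-150,-115),y-np.clip(y,-40,40)))
        for px in(0,-90): o.append(np.hypot(np.maximum(np.abs(x-px)-12,0),np.maximum(np.abs(y-90)-12,0)))
        return np.min(o,0)
    best=min((minimize(lambda q:np.minimum(D(q),12).sum(),[x0,y0,a],method='Nelder-Mead',options=dict(initial_simplex=np.array([[x0,y0,a],[x0+15,y0,a],[x0,y0+15,a],[x0,y0,a+.1]]))) for a in(-1.1,-1.25,-1.4) for x0 in(530,555) for y0 in(30,50)),key=lambda r:r.fun)
    print(n,'stand',best.x,best.fun/len(rim),len(rim))
    # yellow
    R_,G,B=[C[:,i].astype(int) for i in range(3)]
    ye=(R_>110)&(G>0.5*R_)&(B<0.45*R_)
    pl=ye&(np.hypot(X[:,0]-525,X[:,1]-325)<110)&(X[:,2]<25)
    r=cv2.minAreaRect(X[pl][:,:2].astype(np.float32)); print(' plate',r,np.median(X[pl][:,2]))
    hd=X[(np.hypot(X[:,0]-525,X[:,1]-325)<60)&(X[:,2]>34)]
    print(' handle',cv2.minAreaRect(hd[:,:2].astype(np.float32)),len(hd))
    hi=X[ye&k&(X[:,2]>150)]; print(' arm',len(hi),np.round(np.median(hi,0)) if len(hi) else '')
    t=X[(B>1.5*R_)&(B>50)&(X[:,2]>30)&(X[:,2]<46)&(X[:,1]<10)&(X[:,1]>-220)&(np.abs(X[:,0]-595)<150)]
    print(' tray',cv2.minAreaRect(t[:,:2].astype(np.float32)),len(t))
E
python3 fit.py
```

```text
t stand [554.39525523  37.38892718  -1.22889585] 0.4408272452422789 847
 plate ((525.8607177734375, 329.6947021484375), (45.022823333740234, 138.91673278808594), 88.20439147949219) 8.271365911128896
 handle ((525.2617797851562, 328.408203125), (16.133892059326172, 43.68940353393555), 89.95369720458984) 103
 arm 73 [637.  67. 165.]
 tray ((592.8045654296875, -97.08482360839844), (210.08978271484375, 200.673583984375), 17.96867561340332) 464
s stand [555.96223216  38.46386792  -1.22549451] 0.7704353468059761 902
 plate ((526.7239990234375, 328.4433288574219), (46.933589935302734, 140.15614318847656), 88.08977508544922) 8.652735671769506
 handle ((526.3233642578125, 329.03167724609375), (18.508228302001953, 46.02947998046875), 89.32269287109375) 154
 arm 59 [637.  74. 165.]
 tray ((592.8991088867188, -96.58723449707031), (209.23861694335938, 207.534912109375), 17.822702407836914) 364
```

```bash
cat >> h.py <<'E'
O=np.array([555.2,38.,0]); PHI=-1.227
sx=np.array([np.cos(PHI),np.sin(PHI),0]); sy=np.array([-sx[1],sx[0],0]); sz=np.array([0,0,1.])
def W(x,y,z): return O+sx*x+sy*y+sz*z          # stand mm -> world
def RT(t):                                    # tool y along stand x, tilted t towards +x
    z=np.sin(t)*sx-np.cos(t)*sz; y=np.cos(t)*sx+np.sin(t)*sz
    return np.stack([sy,y,z],1)
def piv(x,z,th): c,s=np.cos(th),np.sin(th); return np.array([x*c+z*s,0,110-x*s+z*c])
def at(pt_stand,tool_pt,t):                   # TCP so that tool_pt (tool coords) is at pt_stand
    Rm=RT(t); return W(*pt_stand)-Rm@np.array(tool_pt,float),Rm
def rows(targets,base=None):
    s=ctrl.read_state(); p0,R0=base or (np.array(s['eef_pos']),rot(s['tool_rot']))
    for p,Rm in targets:
        d=R0.T@(p-p0)/300; w=R.from_matrix(R0.T@Rm).as_rotvec()/(np.pi/2)
        print(np.round(d,3),np.round(w,3),'at',np.round(p))
E
python3 - <<'E'
from h import *
rows([(np.array([420,-330,400.]),RT(0)),(np.array([500,-60,430.]),RT(0)),(np.array([495,220,400.]),RT(0)),at((-190,0,300),(0,-42,-28),.785),at((-175,0,150),(0,-42,-28),.785)])
E
```

```text
[ 0.808 -0.58  -0.562] [-0.    -0.     0.057] at [ 420. -330.  400.]
[ 1.428 -1.285 -0.662] [-0.    -0.     0.057] at [500. -60. 430.]
[ 1.805 -2.139 -0.562] [-0.    -0.     0.057] at [495. 220. 400.]
[ 1.774 -1.97  -0.262] [-0.499 -0.022  0.054] at [508. 170. 310.]
[ 1.77  -1.92   0.238] [-0.499 -0.022  0.054] at [513. 156. 160.]
```

Request:
jog_arm([
  {"tx": 0.3, "ty": -0.2, "tz": -0.56, "wz": 0.057, "claw": 0},
  {"tx": 0.808, "ty": -0.58, "tz": -0.56, "wz": 0.057, "claw": 0},
  {"tx": 0.808, "ty": -0.58, "tz": -0.56, "wz": 0.057, "claw": 0},
  {"tx": 0.808, "ty": -0.58, "tz": -0.56, "wz": 0.057, "claw": 0},
  {"tx": 0.808, "ty": -0.58, "tz": -0.56, "wz": 0.057, "claw": 0},
  {"tx": 0.85, "ty": -1.0, "tz": -0.6, "wz": 0.057, "claw": 0},
  {"tx": 0.85, "ty": -1.0, "tz": -0.6, "wz": 0.057, "claw": 0},
  {"tx": 0.85, "ty": -1.0, "tz": -0.6, "wz": 0.057, "claw": 0},
  {"tx": 0.85, "ty": -1.0, "tz": -0.6, "wz": 0.057, "claw": 0},
  {"tx": 0.85, "ty": -1.0, "tz": -0.6, "wz": 0.057, "claw": 0},
])

```text
invalid input at $.plan[0]: expected keys tx, ty, tz, wx, wy, wz, claw
```

```bash
python3 - <<'E'
from h import *
rows([(np.array([500,-60,430.]),RT(0)),(np.array([495,220,420.]),RT(0)),at((-200,0,300),(0,-42,-28),.785)])
E
```

```text
[ 1.428 -1.285 -0.662] [-0.    -0.     0.057] at [500. -60. 430.]
[ 1.805 -2.139 -0.629] [-0.    -0.     0.057] at [495. 220. 420.]
[ 1.777 -2.003 -0.262] [-0.499 -0.022  0.054] at [504. 180. 310.]
```

Request:
jog_arm([
  {"tx": 0.3, "ty": -0.2, "tz": -0.56, "wx": 0, "wy": 0, "wz": 0.057, "claw": 0},
  {"tx": 0.808, "ty": -0.58, "tz": -0.56, "wx": 0, "wy": 0, "wz": 0.057, "claw": 0},
  {"tx": 0.808, "ty": -0.58, "tz": -0.56, "wx": 0, "wy": 0, "wz": 0.057, "claw": 0},
  {"tx": 0.808, "ty": -0.58, "tz": -0.56, "wx": 0, "wy": 0, "wz": 0.057, "claw": 0},
  {"tx": 0.808, "ty": -0.58, "tz": -0.56, "wx": 0, "wy": 0, "wz": 0.057, "claw": 0},
  {"tx": 0.9, "ty": -1.0, "tz": -0.6, "wx": 0, "wy": 0, "wz": 0.057, "claw": 0},
  {"tx": 0.9, "ty": -1.0, "tz": -0.6, "wx": 0, "wy": 0, "wz": 0.057, "claw": 0},
  {"tx": 0.9, "ty": -1.0, "tz": -0.6, "wx": 0, "wy": 0, "wz": 0.057, "claw": 0},
  {"tx": 0.9, "ty": -1.0, "tz": -0.6, "wx": 0, "wy": 0, "wz": 0.057, "claw": 0},
])

```text
clock: 1.9
eef_pos: [391.0, -213.6, 409.0]
tool_rot: [3.141, -0.001, 0.344]
force: [1.6, 0.7, 0.2]
width: 85.5
gripper_force: 0.0
```

```bash
python3 - <<'E'
from h import *
rows([(np.array([500,-60,430.]),RT(0)),(np.array([495,220,420.]),RT(0)),at((-200,0,300),(0,-42,-28),.785)])
E
```

```text
[ 0.515 -0.359 -0.07 ] [ 0. -0.  0.] at [500. -60. 430.]
[ 0.814 -1.244 -0.037] [ 0. -0.  0.] at [495. 220. 420.]
[ 0.798 -1.107  0.33 ] [-0.499 -0.     0.   ] at [504. 180. 310.]
```

Request:
jog_arm([
  {"tx": 0.515, "ty": -0.36, "tz": -0.07, "wx": 0, "wy": 0, "wz": 0, "claw": 0},
  {"tx": 0.515, "ty": -0.36, "tz": -0.07, "wx": 0, "wy": 0, "wz": 0, "claw": 0},
  {"tx": 0.515, "ty": -0.36, "tz": -0.07, "wx": 0, "wy": 0, "wz": 0, "claw": 0},
  {"tx": 0.8, "ty": -1.0, "tz": -0.04, "wx": 0, "wy": 0, "wz": 0, "claw": 0},
  {"tx": 0.8, "ty": -1.0, "tz": -0.04, "wx": 0, "wy": 0, "wz": 0, "claw": 0},
  {"tx": 0.8, "ty": -1.0, "tz": -0.04, "wx": 0, "wy": 0, "wz": 0, "claw": 0},
  {"tx": 0.8, "ty": -1.0, "tz": -0.04, "wx": -0.2, "wy": 0, "wz": 0, "claw": 0},
  {"tx": 0.8, "ty": -1.0, "tz": -0.04, "wx": -0.3, "wy": 0, "wz": 0, "claw": 0},
  {"tx": 0.8, "ty": -1.0, "tz": -0.04, "wx": -0.4, "wy": 0, "wz": 0, "claw": 0},
  {"tx": 0.8, "ty": -1.0, "tz": -0.04, "wx": -0.5, "wy": 0, "wz": 0, "claw": 0},
  {"tx": 0.8, "ty": -1.0, "tz": -0.04, "wx": -0.5, "wy": 0, "wz": 0, "claw": 0},
])

```text
clock: 3.0
eef_pos: [516.1, 149.4, 421.3]
tool_rot: [2.403, -0.003, 0.347]
force: [-0.5, -0.2, -1.1]
width: 85.2
gripper_force: 0.0
```

```bash
python3 - <<'E'
from h import *
s=ctrl.read_state(); print(s['eef_pos'],s['tool_rot'],np.round(s['qpos'],2))
E=(0,-42,-28)
rows([at((-200,0,250),E,.785),at((-165,0,158),E,.785),at((-153,0,166),E,.785)])
E
```

```text
[516.05072438 149.37548111 421.28060717] [ 2.40284631 -0.00309875  0.34664439] [-0.62  0.42 -0.2   1.6   0.73  1.54 -2.23]
[-0.004 -0.442  0.325] [-0.029 -0.003 -0.   ] at [504. 180. 260.]
[-0.005 -0.562  0.63 ] [-0.029 -0.003 -0.   ] at [516. 147. 168.]
[-0.005 -0.515  0.637] [-0.029 -0.003 -0.   ] at [520. 135. 176.]
```

Request:
jog_arm([
  {"tx": 0, "ty": -0.44, "tz": 0.325, "wx": -0.029, "wy": 0, "wz": 0, "claw": 0},
  {"tx": 0, "ty": -0.44, "tz": 0.325, "wx": -0.029, "wy": 0, "wz": 0, "claw": 0},
  {"tx": 0, "ty": -0.44, "tz": 0.325, "wx": -0.029, "wy": 0, "wz": 0, "claw": 0},
  {"tx": 0, "ty": -0.44, "tz": 0.325, "wx": -0.029, "wy": 0, "wz": 0, "claw": 0},
  {"tx": -0.005, "ty": -0.5, "tz": 0.48, "wx": -0.029, "wy": 0, "wz": 0, "claw": 0},
  {"tx": -0.005, "ty": -0.56, "tz": 0.63, "wx": -0.029, "wy": 0, "wz": 0, "claw": 0},
  {"tx": -0.005, "ty": -0.56, "tz": 0.63, "wx": -0.029, "wy": 0, "wz": 0, "claw": 0},
  {"tx": -0.005, "ty": -0.56, "tz": 0.63, "wx": -0.029, "wy": 0, "wz": 0, "claw": 0},
])

```text
clock: 3.8
eef_pos: [515.9, 145.7, 169.0]
tool_rot: [2.362, -0.001, 0.343]
force: [0.8, 0.9, 0.9]
width: 85.3
gripper_force: 0.0
```

```bash
python3 - <<'E'
from h import *
s=ctrl.read_state(); print(s['eef_pos'],s['tool_rot'],s['force'],np.round(s['qpos'],2))
p=ctrl.get_image('side'); cv2.imwrite('pics/side1.png',cv2.resize(cv2.cvtColor(p['img'][150:330,180:420],cv2.COLOR_RGB2BGR),None,fx=3,fy=3))
E=(0,-42.6,-28)
# lift: theta, tilt
rows([at(piv(-150,61,th),E,t) for th,t in [(0,.785),(.1,.785),(.2,.75),(.3,.7),(.4,.65),(.5,.6),(.6,.55),(.7,.5),(.8,.45),(.9,.4),(1.0,.35)]])
E
```

```text
[515.89733609 145.71264493 169.04766142] [ 2.36155755e+00 -8.56383347e-04  3.43478410e-01] [0.76427256 0.93165861 0.8701654 ] [-0.66  0.75 -0.16  1.86  0.88  1.17 -2.66]
[-0.     0.064  0.009] [-0.004 -0.002 -0.001] at [521. 132. 181.]
[ 0.     0.115 -0.01 ] [-0.004 -0.002 -0.001] at [524. 126. 196.]
[ 0.     0.163 -0.018] [ 0.018 -0.002 -0.001] at [527. 118. 208.]
[ 0.     0.212 -0.02 ] [ 0.05  -0.002 -0.001] at [530. 108. 219.]
[ 0.     0.26  -0.016] [ 0.082 -0.002 -0.001] at [534.  98. 228.]
[ 0.     0.308 -0.008] [ 0.114 -0.002 -0.001] at [538.  86. 236.]
[0.    0.356 0.006] [ 0.145 -0.002 -0.001] at [542.  74. 243.]
[0.    0.402 0.025] [ 0.177 -0.002 -0.001] at [547.  61. 249.]
[0.001 0.446 0.048] [ 0.209 -0.002 -0.001] at [552.  48. 253.]
[0.001 0.488 0.076] [ 0.241 -0.002 -0.001] at [557.  34. 256.]
[0.    0.527 0.109] [ 0.273 -0.002 -0.001] at [562.  19. 257.]
```

View pics/side1.png

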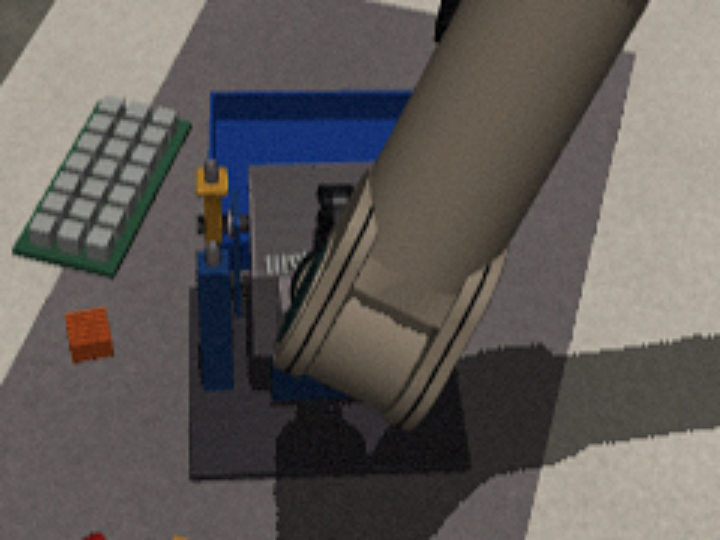

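The gripper straddles the lip around crop (310,300), and the pot is still home. Now I lift along the arc.

Request:
jog_arm([
  {"tx": 0, "ty": 0.064, "tz": 0.009, "wx": -0.004, "wy": 0, "wz": 0, "claw": 0},
  {"tx": 0, "ty": 0.115, "tz": -0.01, "wx": -0.004, "wy": 0, "wz": 0, "claw": 0},
  {"tx": 0, "ty": 0.163, "tz": -0.018, "wx": 0.018, "wy": 0, "wz": 0, "claw": 0},
  {"tx": 0, "ty": 0.212, "tz": -0.02, "wx": 0.05, "wy": 0, "wz": 0, "claw": 0},
  {"tx": 0, "ty": 0.26, "tz": -0.016, "wx": 0.082, "wy": 0, "wz": 0, "claw": 0},
  {"tx": 0, "ty": 0.26, "tz": -0.016, "wx": 0.082, "wy": 0, "wz": 0, "claw": 0},
])

```text
clock: 4.45
eef_pos: [534.3, 94.7, 230.3]
tool_rot: [2.492, -0.007, 0.34]
force: [-0.6, -0.3, -0.3]
width: 85.6
gripper_force: 0.0
```

```bash
cat >> h.py <<'E'
def potang(views=('side',)):
    "pot angle from depth of pot pixels is left to pictures; save crop"
E
python3 - <<'E'
from h import *
s=ctrl.read_state(); print(s['eef_pos'],s['tool_rot'],s['force'],s['torque'])
p=ctrl.get_image('side'); cv2.imwrite('pics/side2.png',cv2.resize(cv2.cvtColor(p['img'][150:330,180:420],cv2.COLOR_RGB2BGR),None,fx=2,fy=2))
E=(0,-42.6,-28)
rows([at(piv(-150,61,th),E,t) for th,t in [(.5,.6),(.6,.55),(.7,.5),(.8,.45),(.9,.4),(1.0,.35),(1.1,.3),(1.2,.25),(1.3,.2),(1.4,.15),(1.5,.1)]],at(piv(-150,61,.4),E,.65))
E
```

```text
[534.26514138  94.66708975 230.27373404] [ 2.49179729 -0.00732145  0.3399609 ] [-0.59849656 -0.28652628 -0.29445098] [ 0.61828537  0.20911681 -0.01191819]
[-0.     0.049  0.002] [0.032 0.    0.   ] at [538.  86. 236.]
[0.    0.098 0.01 ] [ 0.064  0.    -0.   ] at [542.  74. 243.]
[0.    0.146 0.023] [ 0.095 -0.    -0.   ] at [547.  61. 249.]
[-0.     0.193  0.04 ] [ 0.127  0.    -0.   ] at [552.  48. 253.]
[-0.     0.238  0.063] [0.159 0.    0.   ] at [557.  34. 256.]
[-0.     0.281  0.09 ] [0.191 0.    0.   ] at [562.  19. 257.]
[0.    0.321 0.122] [ 0.223  0.    -0.   ] at [567.   5. 257.]
[0.    0.358 0.158] [ 0.255  0.    -0.   ] at [572. -10. 255.]
[-0.     0.392  0.198] [ 0.286  0.    -0.   ] at [577. -24. 252.]
[0.    0.421 0.242] [ 0.318  0.    -0.   ] at [582. -38. 247.]
[0.    0.447 0.288] [ 0.35 -0.    0.  ] at [587. -52. 240.]
```

View pics/side2.png

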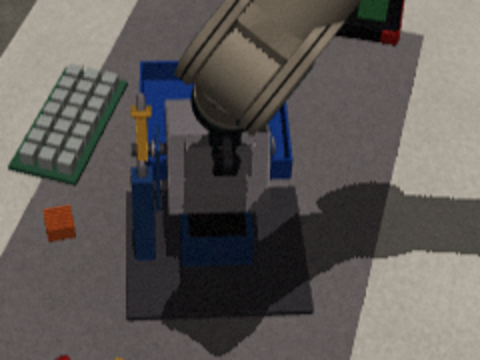

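The pot has lifted: there is a dark gap under it at (220,220), and the yellow arm's pin has shifted away. I continue along the arc.

Request:
jog_arm([
  {"tx": 0, "ty": 0.049, "tz": 0.002, "wx": 0.032, "wy": 0, "wz": 0, "claw": 0},
  {"tx": 0, "ty": 0.098, "tz": 0.01, "wx": 0.064, "wy": 0, "wz": 0, "claw": 0},
  {"tx": 0, "ty": 0.146, "tz": 0.023, "wx": 0.095, "wy": 0, "wz": 0, "claw": 0},
  {"tx": 0, "ty": 0.193, "tz": 0.04, "wx": 0.127, "wy": 0, "wz": 0, "claw": 0},
  {"tx": 0, "ty": 0.238, "tz": 0.063, "wx": 0.159, "wy": 0, "wz": 0, "claw": 0},
  {"tx": 0, "ty": 0.281, "tz": 0.09, "wx": 0.191, "wy": 0, "wz": 0, "claw": 0},
  {"tx": 0, "ty": 0.321, "tz": 0.122, "wx": 0.223, "wy": 0, "wz": 0, "claw": 0},
  {"tx": 0, "ty": 0.358, "tz": 0.158, "wx": 0.255, "wy": 0, "wz": 0, "claw": 0},
  {"tx": 0, "ty": 0.392, "tz": 0.198, "wx": 0.286, "wy": 0, "wz": 0, "claw": 0},
  {"tx": 0, "ty": 0.421, "tz": 0.242, "wx": 0.318, "wy": 0, "wz": 0, "claw": 0},
  {"tx": 0, "ty": 0.447, "tz": 0.288, "wx": 0.35, "wy": 0, "wz": 0, "claw": 0},
  {"tx": 0, "ty": 0.447, "tz": 0.288, "wx": 0.35, "wy": 0, "wz": 0, "claw": 0},
])

```text
clock: 5.7
eef_pos: [585.7, -56.6, 237.1]
tool_rot: [3.041, 0.003, 0.339]
force: [0.0, -0.4, -0.2]
width: 85.7
gripper_force: 0.0
```

```bash
python3 - <<'E'
from h import *
s=ctrl.read_state(); print(s['eef_pos'],s['tool_rot'],s['force'],s['torque'],np.round(s['qpos'],2))
p=ctrl.get_image('side'); cv2.imwrite('pics/side3.png',cv2.resize(cv2.cvtColor(p['img'][130:310,180:420],cv2.COLOR_RGB2BGR),None,fx=2,fy=2))
E=(0,-42.6,-28); F=(0,-42.6,-20)
rows([at(piv(-150,61,th),F,t) for th,t in [(1.6,.0),(1.7,0),(1.8,0),(1.9,0),(2.0,0),(2.1,0),(2.2,0),(2.3,0)]],at(piv(-150,61,1.5),E,.1))
E
```

```text
[585.73860127 -56.5733315  237.12889745] [3.04053744 0.00349617 0.33893592] [ 0.02093622 -0.44855885 -0.22857656] [0.0700955  0.06401627 0.02970043] [ 0.24  0.54 -0.39  1.72  0.37  0.93 -1.55]
[-0.     0.041  0.011] [ 0.064  0.    -0.   ] at [592. -64. 238.]
[-0.     0.086  0.04 ] [ 0.064  0.    -0.   ] at [596. -77. 231.]
[-0.     0.129  0.074] [ 0.064  0.    -0.   ] at [601. -90. 222.]
[0.    0.168 0.111] [ 0.064  0.    -0.   ] at [ 605. -102.  212.]
[-0.     0.203  0.152] [ 0.064  0.    -0.   ] at [ 609. -113.  201.]
[-0.     0.233  0.196] [ 0.064  0.    -0.   ] at [ 613. -123.  189.]
[-0.     0.26   0.244] [ 0.064  0.    -0.   ] at [ 616. -132.  175.]
[-0.     0.281  0.293] [ 0.064  0.    -0.   ] at [ 619. -139.  161.]
```

View pics/side3.png

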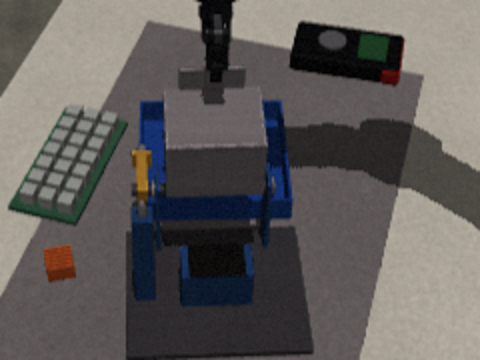

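The pot is at about 90°, with its lip upright at (212,78) and the finger behind it. I push on to the tipped position.

Request:
jog_arm([
  {"tx": 0, "ty": 0.041, "tz": 0.011, "wx": 0.064, "wy": 0, "wz": 0, "claw": 0},
  {"tx": 0, "ty": 0.086, "tz": 0.04, "wx": 0.064, "wy": 0, "wz": 0, "claw": 0},
  {"tx": 0, "ty": 0.129, "tz": 0.074, "wx": 0.064, "wy": 0, "wz": 0, "claw": 0},
  {"tx": 0, "ty": 0.168, "tz": 0.111, "wx": 0.064, "wy": 0, "wz": 0, "claw": 0},
  {"tx": 0, "ty": 0.203, "tz": 0.152, "wx": 0.064, "wy": 0, "wz": 0, "claw": 0},
  {"tx": 0, "ty": 0.233, "tz": 0.196, "wx": 0.064, "wy": 0, "wz": 0, "claw": 0},
  {"tx": 0, "ty": 0.26, "tz": 0.244, "wx": 0.064, "wy": 0, "wz": 0, "claw": 0},
  {"tx": 0, "ty": 0.275, "tz": 0.275, "wx": 0.064, "wy": 0, "wz": 0, "claw": 0},
  {"tx": 0, "ty": 0.275, "tz": 0.275, "wx": 0.064, "wy": 0, "wz": 0, "claw": 0},
  {"tx": 0, "ty": 0.275, "tz": 0.275, "wx": 0.064, "wy": 0, "wz": 0, "claw": 0},
])

```text
clock: 6.75
eef_pos: [616.8, -139.8, 164.2]
tool_rot: [3.139, 0.001, 0.344]
force: [0.9, 0.1, -0.2]
width: 85.5
gripper_force: 0.0
```

```bash
python3 - <<'E'
from h import *
s=ctrl.read_state(); print(s['eef_pos'],s['tool_rot'],s['force'],s['torque'],np.round(s['qpos'],2))
p=ctrl.get_image('side'); q=ctrl.get_image('top')
a=cv2.resize(p['img'][130:310,180:380],None,fx=2,fy=2); b=cv2.resize(q['img'][140:320,200:400],None,fx=2,fy=2)
cv2.imwrite('pics/s4.png',cv2.cvtColor(np.hstack([a,b]),cv2.COLOR_RGB2BGR))
for im in (p,q):
  P=cloud(im)
  for d in ctrl.trace(im,'sink0_mid'): print(round(d['score'],2),np.round(d['extent']),np.round(np.nanmedian(P[d['pixels']],0)))
E
```

```text
[ 616.80063179 -139.75611827  164.1776872 ] [3.13938195e+00 9.93011697e-04 3.43851396e-01] [ 0.91804829  0.07103153 -0.2206229 ] [0.01515885 0.00656377 0.05852028] [ 0.41  0.7  -0.4   1.63  0.34  0.88 -1.34]
0.84 [316. 361.  24.  20.] [398. 335.  24.]
0.47 [210. 263.  14.  16.] [730. 148.  25.]
0.18 [277. 195.  71.  66.] [574.  13. 171.]
0.7 [169. 296.  19.  20.] [397. 328.  23.]
0.63 [243. 179.  14.  15.] [731. 140.  20.]
```

View pics/s4.png

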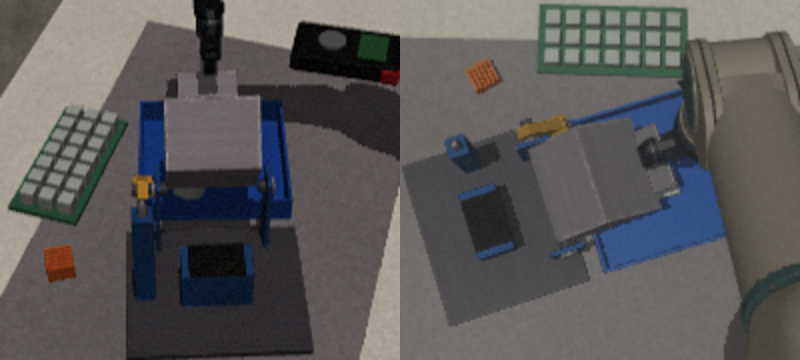

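```bash
cat >> h.py <<'E'
def stand_pts(im):
    X=cloud(im).reshape(-1,3)-O; return np.stack([X@sx,X@sy,X[:,2]],1)
def angle(im):
    "pot angle: match rear-wall/floor outside faces in the mid section"
    S=stand_pts(im); S=S[(np.abs(S[:,1])<50)&(S[:,2]>60)&(np.hypot(S[:,0],S[:,2]-110)<140)]
    best=[]
    for th in np.arange(0,2.5,.01):
        c,s=np.cos(th),np.sin(th); x=S[:,0]*c-(S[:,2]-110)*s; z=S[:,0]*s+(S[:,2]-110)*c
        rear=(np.abs(x+115)<2)&(z>-35)&(z<60); fl=(np.abs(z+35)<2)&(x>-115)&(x<-25)
        best.append((rear.sum()+fl.sum(),th))
    return max(best),len(S)
E
python3 - <<'E'
from h import *
for n in('top','side'): print(angle(ctrl.get_image(n)))
E=(0,-42.6,-20)
rows([at(piv(-150,61,th),E,0) for th in(2.2,2.3,2.36,2.45)],at(piv(-150,61,2.264),E,0))
E
```

```text
((np.int64(1769), np.float64(2.32)), 2935)
((np.int64(799), np.float64(2.33)), 2593)
[-0.    -0.017 -0.03 ] [0. 0. 0.] at [ 616. -132.  175.]
[-0.     0.009  0.017] [0. 0. 0.] at [ 619. -139.  161.]
[-0.     0.022  0.047] [0. 0. 0.] at [ 620. -143.  152.]
[0.    0.039 0.092] [0. 0. 0.] at [ 622. -148.  139.]
```

```bash
python3 - <<'E'
from h import *
E=(0,-16,-14)
s=ctrl.read_state(); d=np.array(s['eef_pos'])-O; print(d@sx,d@sy,d[2])
b=(np.array(s['eef_pos']),rot(s['tool_rot']))
rows([(W(190,0,240),RT(0)),at(piv(-158,75,2.32),E,0)]+[at(piv(-150,65,th),E,0) for th in np.arange(2.3,1.45,-.1)])
E
```

```text
187.12040438754494 -1.257426206393113 164.9461539766697
[ 0.004  0.01  -0.25 ] [ 0.001 -0.     0.   ] at [ 619. -141.  240.]
[ 0.004 -0.029  0.014] [ 0.001 -0.     0.   ] at [ 615. -130.  161.]
[ 0.004 -0.076  0.001] [ 0.001 -0.     0.   ] at [ 611. -117.  165.]
[ 0.004 -0.101 -0.047] [ 0.001 -0.     0.   ] at [ 608. -110.  179.]
[ 0.004 -0.131 -0.093] [ 0.001 -0.     0.   ] at [ 605. -101.  193.]
[ 0.004 -0.165 -0.135] [ 0.001 -0.     0.   ] at [602. -91. 205.]
[ 0.004 -0.204 -0.174] [ 0.001 -0.     0.   ] at [598. -81. 217.]
[ 0.004 -0.246 -0.208] [ 0.001 -0.     0.   ] at [593. -69. 227.]
[ 0.004 -0.291 -0.238] [ 0.001 -0.     0.   ] at [589. -56. 236.]
[ 0.004 -0.339 -0.264] [ 0.001 -0.     0.   ] at [584. -42. 244.]
[ 0.004 -0.389 -0.285] [ 0.001 -0.     0.   ] at [579. -28. 250.]
```

Request:
jog_arm([
  {"tx": 0, "ty": 0.0, "tz": -0.12, "wx": 0, "wy": 0, "wz": 0, "claw": 0},
  {"tx": 0, "ty": 0.01, "tz": -0.25, "wx": 0, "wy": 0, "wz": 0, "claw": 0},
  {"tx": 0, "ty": 0.01, "tz": -0.25, "wx": 0, "wy": 0, "wz": 0, "claw": 1},
  {"tx": 0, "ty": 0.01, "tz": -0.25, "wx": 0, "wy": 0, "wz": 0, "claw": 1},
  {"tx": 0, "ty": 0.01, "tz": -0.25, "wx": 0, "wy": 0, "wz": 0, "claw": 1},
  {"tx": 0, "ty": 0.01, "tz": -0.25, "wx": 0, "wy": 0, "wz": 0, "claw": 1},
  {"tx": 0, "ty": 0.01, "tz": -0.25, "wx": 0, "wy": 0, "wz": 0, "claw": 1},
  {"tx": 0, "ty": 0.01, "tz": -0.25, "wx": 0, "wy": 0, "wz": 0, "claw": 1},
])

```text
clock: 7.85
eef_pos: [617.5, -141.0, 238.6]
tool_rot: [-3.141, 0.001, 0.344]
force: [0.2, 0.7, 1.1]
width: 0.4
gripper_force: 0.0
```

```bash
python3 - <<'E'
from h import *
s=ctrl.read_state(); print(s['width'],s['eef_pos'])
p=ctrl.get_image('wrist'); q=ctrl.get_image('side')
print(p['hand_eye'],p['fx'],p['cx'],p['cy'])
a=p['img'];  b=cv2.resize(q['img'][150:290,230:340],None,fx=2.2,fy=3)
cv2.imwrite('pics/w5.png',cv2.cvtColor(np.hstack([a,b]),cv2.COLOR_RGB2BGR))
for im in (p,q):
  for d in ctrl.trace(im,'sink0_mid'): print(round(d['score'],2),np.round(d['extent']))
E=(0,-16,-14)
rows([at(piv(-158,75,2.32),E,0)]+[at(piv(-150,65,th),E,0) for th in np.arange(2.3,1.45,-.1)])
E
```

```text
0.3584112183951158 [ 617.51625023 -140.97312551  238.57847202]
[[-1.03523286e-03 -9.48227004e-01 -3.17591683e-01  8.16953096e+01]
 [ 9.99999409e-01 -8.76004465e-04 -6.44164106e-04  9.96690698e-01]
 [ 3.32602068e-04 -3.17592162e-01  9.48227350e-01 -1.42410651e+02]
 [ 0.00000000e+00  0.00000000e+00  0.00000000e+00  1.00000000e+00]] 325.19226210127806 284.8997879639307 212.15866567486304
0.97 [255. 163.  29.  39.]
0.94 [99. 24. 32. 37.]
0.75 [316. 359.  27.  23.]
0.51 [211. 264.  15.  20.]
[ 0.005 -0.037  0.262] [-0.  0.  0.] at [ 615. -130.  161.]
[ 0.005 -0.084  0.249] [-0.  0.  0.] at [ 611. -117.  165.]
[ 0.005 -0.109  0.2  ] [-0.  0.  0.] at [ 608. -110.  179.]
[ 0.005 -0.139  0.155] [-0.  0.  0.] at [ 605. -101.  193.]
[ 0.005 -0.174  0.113] [-0.  0.  0.] at [602. -91. 205.]
[ 0.005 -0.212  0.074] [-0.  0.  0.] at [598. -81. 217.]
[ 0.005 -0.254  0.039] [-0.  0.  0.] at [593. -69. 227.]
[ 0.005 -0.3    0.009] [-0.  0.  0.] at [589. -56. 236.]
[ 0.005 -0.348 -0.016] [-0.  0.  0.] at [584. -42. 244.]
[ 0.005 -0.398 -0.037] [-0.  0.  0.] at [579. -28. 250.]
```

View pics/w5.png

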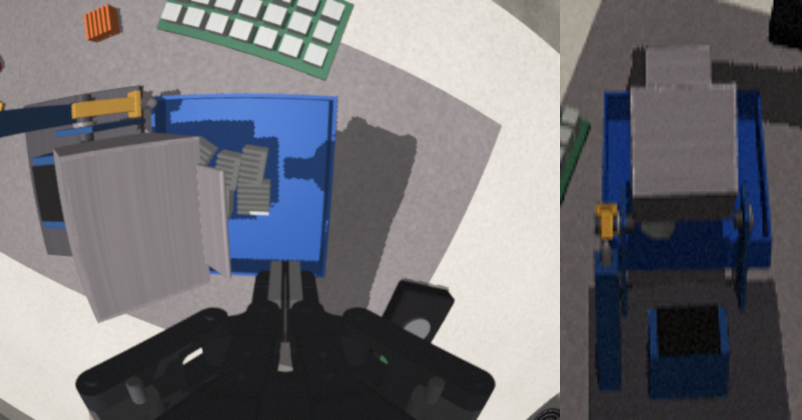

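Four sinks show in the tray at (205–270, 145–215), and one more may be under the pot. I swing the pot back to about 1.5 rad and look again.

Request:
jog_arm([
  {"tx": 0.005, "ty": 0.01, "tz": 0.13, "wx": 0, "wy": 0, "wz": 0, "claw": 1},
  {"tx": 0.005, "ty": 0.01, "tz": 0.26, "wx": 0, "wy": 0, "wz": 0, "claw": 1},
  {"tx": 0.005, "ty": -0.037, "tz": 0.262, "wx": 0, "wy": 0, "wz": 0, "claw": 1},
  {"tx": 0.005, "ty": -0.084, "tz": 0.249, "wx": 0, "wy": 0, "wz": 0, "claw": 1},
  {"tx": 0.005, "ty": -0.109, "tz": 0.2, "wx": 0, "wy": 0, "wz": 0, "claw": 1},
  {"tx": 0.005, "ty": -0.139, "tz": 0.155, "wx": 0, "wy": 0, "wz": 0, "claw": 1},
  {"tx": 0.005, "ty": -0.174, "tz": 0.113, "wx": 0, "wy": 0, "wz": 0, "claw": 1},
  {"tx": 0.005, "ty": -0.212, "tz": 0.074, "wx": 0, "wy": 0, "wz": 0, "claw": 1},
  {"tx": 0.005, "ty": -0.254, "tz": 0.039, "wx": 0, "wy": 0, "wz": 0, "claw": 1},
  {"tx": 0.005, "ty": -0.28, "tz": 0.02, "wx": 0, "wy": 0, "wz": 0, "claw": 1},
  {"tx": 0.005, "ty": -0.28, "tz": 0.02, "wx": 0, "wy": 0, "wz": 0, "claw": 1},
])

```text
clock: 9.15
eef_pos: [591.0, -59.5, 234.5]
tool_rot: [3.142, -0.002, 0.347]
force: [0.8, 1.0, 1.7]
width: 0.1
gripper_force: 0.0
```

```bash
python3 - <<'E'
from h import *
s=ctrl.read_state(); print(s['eef_pos'],s['force'])
p=ctrl.get_image('wrist'); q=ctrl.get_image('side'); t=ctrl.get_image('top'); print(angle(q),angle(t))
save(p,'w6.png')
for im in (p,q,t):
  for d in ctrl.trace(im,'sink0_mid'): print(round(d['score'],2),np.round(d['extent']))
E=(0,-16,-14)
d=np.array(s['eef_pos'])-O; print(d@sx,d@sy,d[2])
rows([at(piv(-150,65,th),E,0) for th in np.arange(1.6,1.05,-.1)]+[at(piv(-140,65,th),(0,-16,0),0) for th in np.arange(1.0,.45,-.1)])
E
```

```text
[591.02770437 -59.48220739 234.49281832] [0.81811025 1.04771251 1.65538173]
((np.int64(873), np.float64(2.2800000000000002)), 2594) ((np.int64(1167), np.float64(2.27)), 2082)
0.98 [163.  17.  41.  32.]
0.92 [338. 161.  25.  29.]
0.56 [ 14. 218.  24.  33.]
0.67 [210. 262.  14.  15.]
0.63 [318. 360.  24.  22.]
0.66 [169. 298.  18.  16.]
0.5 [242. 178.  19.  19.]
103.85394693410413 0.8734212934234904 234.492818315712
[ 0.001 -0.07  -0.038] [-0.     0.001 -0.   ] at [584. -42. 244.]
[ 0.001 -0.12  -0.059] [-0.     0.001 -0.   ] at [579. -28. 250.]
[ 0.001 -0.173 -0.074] [-0.     0.001 -0.   ] at [574. -13. 255.]
[ 0.001 -0.226 -0.085] [-0.     0.001 -0.   ] at [568.   2. 258.]
[ 0.001 -0.28  -0.089] [-0.     0.001 -0.   ] at [563.  17. 259.]
[ 0.001 -0.335 -0.089] [-0.     0.001 -0.   ] at [557.  32. 259.]
[ 0.001 -0.371 -0.101] [-0.     0.001 -0.   ] at [554.  43. 263.]
[ 0.001 -0.421 -0.092] [-0.     0.001 -0.   ] at [548.  57. 260.]
[ 0.001 -0.471 -0.077] [-0.     0.001 -0.   ] at [543.  71. 256.]
[ 0.001 -0.518 -0.058] [-0.     0.001 -0.   ] at [539.  84. 250.]
[ 0.001 -0.564 -0.034] [-0.     0.001 -0.   ] at [534.  97. 243.]
[ 0.001 -0.607 -0.005] [-0.     0.001 -0.   ] at [530. 109. 234.]
```

View pics/w6.png

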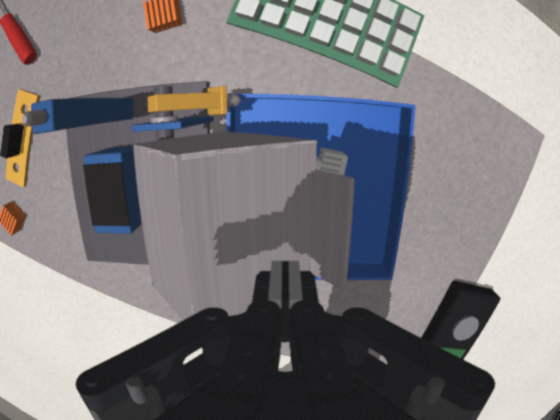

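The finger slipped over the lip edge and the pot is still at 2.28 rad. I will re-engage deeper.

```bash
python3 - <<'E'
from h import *
E=(0,-11,-38)
rows([(W(195,0,245),RT(0)),(W(195,0,140),RT(0))]+[at(piv(-150,65,th),E,0) for th in np.arange(2.3,1.45,-.1)])
E
```

```text
[ 0.002  0.296 -0.042] [-0.     0.001 -0.   ] at [ 621. -146.  245.]
[0.002 0.296 0.308] [-0.     0.001 -0.   ] at [ 621. -146.  140.]
[0.002 0.177 0.307] [-0.     0.001 -0.   ] at [ 609. -112.  141.]
[0.002 0.152 0.258] [-0.     0.001 -0.   ] at [ 606. -105.  155.]
[0.002 0.122 0.213] [-0.     0.001 -0.   ] at [603. -96. 169.]
[0.002 0.087 0.171] [-0.     0.001 -0.   ] at [600. -87. 181.]
[0.002 0.049 0.132] [-0.     0.001 -0.   ] at [596. -76. 193.]
[0.002 0.007 0.097] [-0.     0.001 -0.   ] at [592. -64. 203.]
[ 0.001 -0.038  0.067] [-0.     0.001 -0.   ] at [587. -51. 212.]
[ 0.001 -0.087  0.042] [-0.     0.001 -0.   ] at [582. -38. 220.]
[ 0.001 -0.137  0.021] [-0.     0.001 -0.   ] at [577. -23. 226.]
```

Request:
jog_arm([
  {"tx": 0.002, "ty": 0.15, "tz": -0.05, "wx": 0, "wy": 0, "wz": 0, "claw": 1},
  {"tx": 0.002, "ty": 0.296, "tz": -0.04, "wx": 0, "wy": 0, "wz": 0, "claw": 1},
  {"tx": 0.002, "ty": 0.296, "tz": 0.1, "wx": 0, "wy": 0, "wz": 0, "claw": 1},
  {"tx": 0.002, "ty": 0.296, "tz": 0.25, "wx": 0, "wy": 0, "wz": 0, "claw": 1},
  {"tx": 0.002, "ty": 0.28, "tz": 0.308, "wx": 0, "wy": 0, "wz": 0, "claw": 1},
  {"tx": 0.002, "ty": 0.23, "tz": 0.308, "wx": 0, "wy": 0, "wz": 0, "claw": 1},
  {"tx": 0.002, "ty": 0.177, "tz": 0.307, "wx": 0, "wy": 0, "wz": 0, "claw": 1},
  {"tx": 0.002, "ty": 0.152, "tz": 0.258, "wx": 0, "wy": 0, "wz": 0, "claw": 1},
  {"tx": 0.002, "ty": 0.122, "tz": 0.213, "wx": 0, "wy": 0, "wz": 0, "claw": 1},
  {"tx": 0.002, "ty": 0.087, "tz": 0.171, "wx": 0, "wy": 0, "wz": 0, "claw": 1},
  {"tx": 0.002, "ty": 0.049, "tz": 0.132, "wx": 0, "wy": 0, "wz": 0, "claw": 1},
  {"tx": 0.002, "ty": 0.049, "tz": 0.132, "wx": 0, "wy": 0, "wz": 0, "claw": 1},
])

```text
clock: 10.65
eef_pos: [597.9, -76.0, 197.5]
tool_rot: [3.136, -0.004, 0.344]
force: [0.6, -3.2, 1.4]
width: -0.1
gripper_force: 1.4
```

```bash
python3 - <<'E'
from h import *
s=ctrl.read_state(); print(s['eef_pos'],s['force'])
p=ctrl.get_image('wrist'); q=ctrl.get_image('side'); t=ctrl.get_image('top'); print(angle(q),angle(t))
save(p,'w7.png')
for d in ctrl.trace(p,'sink0_mid'): print(round(d['score'],2),np.round(d['extent']))
E=(0,-11,-38)
rows([at(piv(-150,65,th),E,0) for th in np.arange(1.9,.75,-.1)])
E
```

```text
[597.86579211 -76.00644789 197.50241453] [ 0.62804561 -3.16463511  1.42444943]
((np.int64(1259), np.float64(1.8900000000000001)), 2835) ((np.int64(1459), np.float64(1.8800000000000001)), 2643)
0.97 [133.  15.  38.  30.]
0.64 [321. 176.  34.  45.]
[-0.006 -0.003  0.01 ] [ 0.002 -0.002 -0.   ] at [596. -76. 193.]
[-0.006 -0.045 -0.025] [ 0.002 -0.002 -0.   ] at [592. -64. 203.]
[-0.006 -0.09  -0.055] [ 0.002 -0.002 -0.   ] at [587. -51. 212.]
[-0.006 -0.138 -0.081] [ 0.002 -0.002 -0.   ] at [582. -38. 220.]
[-0.006 -0.188 -0.101] [ 0.002 -0.002 -0.   ] at [577. -23. 226.]
[-0.006 -0.24  -0.117] [ 0.002 -0.002 -0.   ] at [572.  -9. 231.]
[-0.006 -0.294 -0.127] [ 0.002 -0.002 -0.   ] at [566.   6. 234.]
[-0.006 -0.348 -0.132] [ 0.002 -0.002 -0.   ] at [561.  22. 235.]
[-0.006 -0.403 -0.132] [ 0.002 -0.002 -0.   ] at [555.  37. 235.]
[-0.006 -0.457 -0.126] [ 0.002 -0.002 -0.   ] at [550.  52. 233.]
[-0.006 -0.51  -0.115] [ 0.002 -0.002 -0.   ] at [545.  67. 230.]
[-0.006 -0.562 -0.098] [ 0.002 -0.002 -0.   ] at [539.  82. 225.]
```

```bash
python3 - <<'E'
from h import *
L=[at(piv(-150,65,th),(0,-11,d),0) for th,d in((1.8,-38),(1.7,-32),(1.6,-25))]
L+=[at(piv(-135,65,th),(0,-11,0),0) for th in np.arange(1.5,.65,-.1)]
rows(L)
E
```

```text
[-0.006 -0.045 -0.025] [ 0.002 -0.002 -0.   ] at [592. -64. 203.]
[-0.006 -0.09  -0.075] [ 0.002 -0.002 -0.   ] at [587. -51. 218.]
[-0.006 -0.138 -0.124] [ 0.002 -0.002 -0.   ] at [582. -38. 233.]
[-0.006 -0.185 -0.178] [ 0.002 -0.002 -0.   ] at [578. -24. 249.]
[-0.006 -0.232 -0.194] [ 0.002 -0.002 -0.   ] at [573. -11. 254.]
[-0.005 -0.28  -0.206] [ 0.002 -0.002 -0.   ] at [568.   3. 257.]
[-0.005 -0.33  -0.212] [ 0.002 -0.002 -0.   ] at [563.  17. 259.]
[-0.006 -0.38  -0.214] [ 0.002 -0.002 -0.   ] at [558.  31. 260.]
[-0.006 -0.43  -0.211] [ 0.002 -0.002 -0.   ] at [553.  45. 259.]
[-0.006 -0.479 -0.202] [ 0.002 -0.002 -0.   ] at [548.  59. 256.]
[-0.006 -0.527 -0.189] [ 0.002 -0.002 -0.   ] at [543.  72. 252.]
[-0.006 -0.573 -0.171] [ 0.002 -0.002 -0.   ] at [538.  85. 247.]
```

Request:
jog_arm([
  {"tx": -0.006, "ty": -0.045, "tz": -0.025, "wx": 0, "wy": 0, "wz": 0, "claw": 1},
  {"tx": -0.006, "ty": -0.09, "tz": -0.075, "wx": 0, "wy": 0, "wz": 0, "claw": 1},
  {"tx": -0.006, "ty": -0.138, "tz": -0.124, "wx": 0, "wy": 0, "wz": 0, "claw": 1},
  {"tx": -0.006, "ty": -0.185, "tz": -0.17, "wx": 0, "wy": 0, "wz": 0, "claw": 1},
  {"tx": -0.006, "ty": -0.232, "tz": -0.185, "wx": 0, "wy": 0, "wz": 0, "claw": 1},
  {"tx": -0.006, "ty": -0.28, "tz": -0.2, "wx": 0, "wy": 0, "wz": 0, "claw": 1},
  {"tx": -0.006, "ty": -0.33, "tz": -0.206, "wx": 0, "wy": 0, "wz": 0, "claw": 1},
  {"tx": -0.006, "ty": -0.38, "tz": -0.208, "wx": 0, "wy": 0, "wz": 0, "claw": 1},
  {"tx": -0.006, "ty": -0.43, "tz": -0.205, "wx": 0, "wy": 0, "wz": 0, "claw": 1},
  {"tx": -0.006, "ty": -0.479, "tz": -0.196, "wx": 0, "wy": 0, "wz": 0, "claw": 1},
  {"tx": -0.006, "ty": -0.479, "tz": -0.196, "wx": 0, "wy": 0, "wz": 0, "claw": 1},
])

```text
clock: 11.95
eef_pos: [544.7, 63.3, 252.0]
tool_rot: [-3.139, 0.001, 0.348]
force: [-0.4, 0.3, 0.2]
width: -0.2
gripper_force: 0.0
```

```bash
python3 - <<'E'
from h import *
s=ctrl.read_state(); print(s['eef_pos'],s['force'])
p=ctrl.get_image('wrist'); q=ctrl.get_image('side'); t=ctrl.get_image('top'); print(angle(q),angle(t))
a=cv2.resize(t['img'][170:290,200:390],None,fx=2.8,fy=3.5); b=cv2.resize(q['img'][130:310,200:340],(266,420))
cv2.imwrite('pics/m8.png',cv2.cvtColor(np.hstack([a,b]),cv2.COLOR_RGB2BGR))
P=cloud(t)
for d in ctrl.trace(t,'sink0_mid'): print(round(d['score'],2),np.round(d['extent']),np.round(np.nanmedian(P[d['pixels']],0)))
rows([at(piv(-135,65,th),(0,-11,0),0) for th in np.arange(.9,-.05,-.1)])
E
```

```text
[544.7332047  63.2830445 252.0372457] [-0.38349648  0.25452495  0.17552204]
((np.int64(996), np.float64(0.88)), 2495) ((np.int64(0), np.float64(2.49)), 314)
0.65 [169. 296.  17.  18.] [398. 327.  23.]
0.51 [243. 178.  16.  19.] [731. 142.  21.]
0.49 [326. 219.  12.  17.] [ 620. -100.   38.]
[ 0.004  0.005 -0.013] [-0.  0.  0.] at [548.  59. 256.]
[ 0.004 -0.043  0.   ] [-0.  0.  0.] at [543.  72. 252.]
[ 0.004 -0.089  0.019] [-0.  0.  0.] at [538.  85. 247.]
[ 0.004 -0.134  0.041] [-0.  0.  0.] at [534.  98. 240.]
[ 0.004 -0.176  0.068] [-0.  0.  0.] at [529. 110. 232.]
[ 0.004 -0.215  0.1  ] [-0.  0.  0.] at [526. 121. 222.]
[ 0.004 -0.25   0.134] [-0.  0.  0.] at [522. 131. 212.]
[ 0.004 -0.283  0.173] [-0.  0.  0.] at [519. 140. 201.]
[ 0.004 -0.311  0.214] [-0.  0.  0.] at [516. 148. 188.]
[ 0.004 -0.334  0.258] [-0.  0.  0.] at [513. 155. 175.]
```

View pics/m8.png

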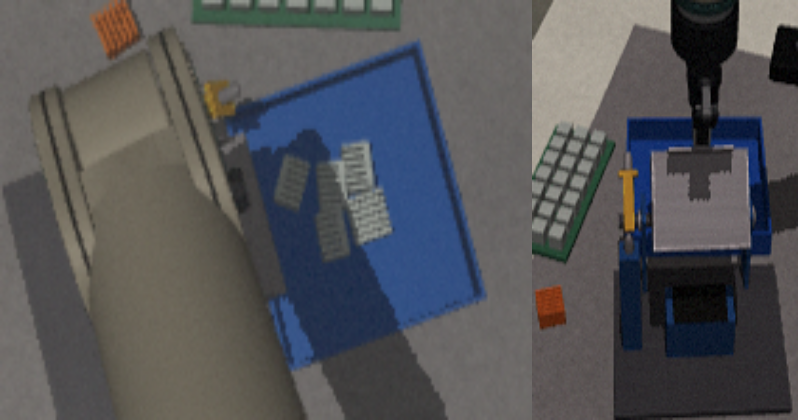

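All five sinks lie in the tray, in the crop at (290–390, 140–260), and the pot is at 0.88 rad. I press the lip down to home.

Request:
jog_arm([
  {"tx": 0.004, "ty": -0.043, "tz": 0.0, "wx": 0, "wy": 0, "wz": 0, "claw": 1},
  {"tx": 0.004, "ty": -0.089, "tz": 0.019, "wx": 0, "wy": 0, "wz": 0, "claw": 1},
  {"tx": 0.004, "ty": -0.134, "tz": 0.041, "wx": 0, "wy": 0, "wz": 0, "claw": 1},
  {"tx": 0.004, "ty": -0.176, "tz": 0.068, "wx": 0, "wy": 0, "wz": 0, "claw": 1},
  {"tx": 0.004, "ty": -0.215, "tz": 0.1, "wx": 0, "wy": 0, "wz": 0, "claw": 1},
  {"tx": 0.004, "ty": -0.25, "tz": 0.134, "wx": 0, "wy": 0, "wz": 0, "claw": 1},
  {"tx": 0.004, "ty": -0.283, "tz": 0.173, "wx": 0, "wy": 0, "wz": 0, "claw": 1},
  {"tx": 0.004, "ty": -0.311, "tz": 0.21, "wx": 0, "wy": 0, "wz": 0, "claw": 1},
  {"tx": 0.004, "ty": -0.325, "tz": 0.235, "wx": 0, "wy": 0, "wz": 0, "claw": 1},
  {"tx": 0.004, "ty": -0.334, "tz": 0.25, "wx": 0, "wy": 0, "wz": 0, "claw": 1},
  {"tx": 0.004, "ty": -0.334, "tz": 0.26, "wx": 0, "wy": 0, "wz": 0, "claw": 1},
  {"tx": 0.004, "ty": -0.334, "tz": 0.26, "wx": 0, "wy": 0, "wz": 0, "claw": 1},
])

```text
clock: 13.35
eef_pos: [513.3, 155.5, 175.1]
tool_rot: [-3.14, -0.001, 0.345]
force: [-3.5, 3.4, 7.6]
width: -0.2
gripper_force: 3.8
```

```bash
python3 - <<'E'
from h import *
s=ctrl.read_state(); print(s['eef_pos'],s['force'])
q=ctrl.get_image('side'); print(angle(q))
E
```

```text
[513.31921494 155.50147793 175.05947368] [-3.45216084  3.44322868  7.6055371 ]
((np.int64(377), np.float64(0.0)), 1634)
```

Request:
jog_arm([
  {"tx": 0, "ty": 0, "tz": 0.01, "wx": 0, "wy": 0, "wz": 0, "claw": 1},
  {"tx": 0, "ty": 0, "tz": 0.015, "wx": 0, "wy": 0, "wz": 0, "claw": 1},
  {"tx": 0, "ty": 0, "tz": 0.015, "wx": 0, "wy": 0, "wz": 0, "claw": 1},
  {"tx": 0, "ty": 0, "tz": 0.015, "wx": 0, "wy": 0, "wz": 0, "claw": 1},
])

```text
clock: 13.8
eef_pos: [513.4, 155.6, 174.7]
tool_rot: [3.141, -0.003, 0.344]
force: [-11.5, 0.3, 41.3]
width: 0.3
gripper_force: 20.8
```

The pot is firmly home. I hover beside the pins and measure them with the wrist camera.

```bash
cat >> h.py <<'E'
def wcloud():
    s=ctrl.read_state(); p=ctrl.get_image('wrist')
    h,w=p['depth'].shape; v,u=np.mgrid[0:h,0:w]; a=(u-p['cx'])/p['fx']; b=(v-p['cy'])/p['fy']
    r=np.hypot(a,b)+1e-9; z=p['depth']; k=np.tan(np.minimum(r,1.4))/r*z
    c=np.stack([a*k,b*k,z],-1); H=p['hand_eye']; T=c@H[:3,:3].T+H[:3,3]
    X=T@rot(s['tool_rot']).T+np.array(s['eef_pos']); X[(z<=0)|(r>1.3)]=np.nan
    return p,X
E
python3 - <<'E'
from h import *
s=ctrl.read_state(); print(np.round(s['qpos'],2))
t=s['eef_pos'].copy(); t[2]=250
rows([(t,RT(0)),(W(-45,0,250),RT(0))])
E
```

```text
[-0.07  0.57 -0.41  1.89  0.32  0.75 -1.89]
[ 0.001  0.    -0.251] [ 0.    -0.002  0.   ] at [513. 156. 250.]
[-0.     0.266 -0.251] [ 0.    -0.002  0.   ] at [540.  80. 250.]
```

Request:
jog_arm([
  {"tx": 0, "ty": 0, "tz": -0.13, "wx": 0, "wy": 0, "wz": 0, "claw": 1},
  {"tx": 0, "ty": 0, "tz": -0.265, "wx": 0, "wy": 0, "wz": 0, "claw": 1},
  {"tx": 0, "ty": 0.266, "tz": -0.265, "wx": 0, "wy": 0, "wz": 0, "claw": 0.5},
  {"tx": 0, "ty": 0.266, "tz": -0.265, "wx": 0, "wy": 0, "wz": 0, "claw": 0.5},
  {"tx": 0, "ty": 0.266, "tz": -0.265, "wx": 0, "wy": 0, "wz": 0, "claw": 0.5},
  {"tx": 0, "ty": 0.266, "tz": -0.265, "wx": 0, "wy": 0, "wz": 0, "claw": 0.5},
])

```text
clock: 14.4
eef_pos: [540.2, 77.3, 248.9]
tool_rot: [3.141, 0.002, 0.341]
force: [0.1, 0.2, 0.6]
width: 42.9
gripper_force: 0.0
```

```bash
cat > pins.py <<'E'
from h import *
p,X=wcloud(); save(p,'pins.png'); q=ctrl.get_image('side'); print(angle(q))
for nm,x in(('pot',0),('post',-90)):
    g=W(x,90,186); d=np.hypot(X[...,0]-g[0],X[...,1]-g[1])
    for lo,hi,rr in((160,168,22),(181,190,16),(168,190,16)):
        m=(d<rr)&(X[...,2]>lo)&(X[...,2]<hi); Y=X[m]
        if len(Y)>2: print(nm,lo,len(Y),np.round(np.median(Y,0),1),'mid',np.round((Y.min(0)+Y.max(0))/2,1),'guess',np.round(g,1), cv2.minAreaRect(Y[:,:2].astype(np.float32)))
E
python3 pins.py; python3 - <<'E'
from h import *
Rp=R.from_euler('xyz',[np.pi,0,-.032]).as_matrix()
rows([(np.array([500,200,250.]),RT(0)),(np.array([526,329,200.]),Rp)])
E
```

```text
((np.int64(374), np.float64(0.0)), 2385)
pot 160 1169 [639.6  69.3 164.7] mid [640.8  66.8 164. ] guess [639.9  68.3 186. ] ((641.0075073242188, 66.8739013671875), (26.168184280395508, 28.27431869506836), 19.5616455078125)
pot 181 233 [640.5  67.2 184. ] mid [640.8  66.6 184.3] guess [639.9  68.3 186. ] ((640.936767578125, 67.0265884399414), (11.467625617980957, 11.077141761779785), 40.224796295166016)
pot 168 306 [640.   68.2 182.9] mid [640.8  66.7 178. ] guess [639.9  68.3 186. ] ((640.552734375, 66.8278579711914), (11.780417442321777, 11.684464454650879), 22.73678970336914)
post 160 1013 [611.7 148.3 164.7] mid [611.  150.8 164.2] guess [609.6 153.1 186. ] ((610.87548828125, 151.21868896484375), (25.629776000976562, 26.626327514648438), 18.687028884887695)
post 181 232 [610.9 150.6 184. ] mid [610.9 151.3 184.7] guess [609.6 153.1 186. ] ((610.8723754882812, 151.31906127929688), (11.155721664428711, 10.879033088684082), 89.66903686523438)
post 168 303 [611.  149.6 182.9] mid [611.  151.5 178.3] guess [609.6 153.1 186. ] ((610.8433837890625, 151.18695068359375), (11.295977592468262, 11.739498138427734), 66.7093505859375)
[ 0.011 -0.422 -0.003] [-0.     0.001  0.001] at [500. 200. 250.]
[ 0.238 -0.797  0.164] [-0.     0.001  0.24 ] at [526. 329. 200.]
```

View pics/pins.png

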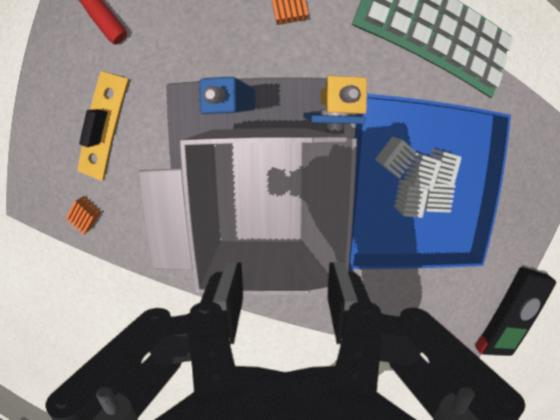

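The pot is empty and home. The sinks are in the tray at (375–460, 140–215), and the pins show at (216,94) and (349,93). I re-measure the pins with the arm settled.

```bash
python3 pins.py | grep -E "181|168"; python3 -c "
from h import *
print(ctrl.read_state()['eef_pos'])"
```

```text
pot 181 229 [640.8  67.3 184. ] mid [640.9  67.  184.2] guess [639.9  68.3 186. ] ((641.1192626953125, 66.7231674194336), (11.188597679138184, 10.988408088684082), 22.3997859954834)
pot 168 306 [640.1  68.2 183. ] mid [640.7  67.2 177.7] guess [639.9  68.3 186. ] ((640.7398681640625, 66.846923828125), (11.836153030395508, 11.431774139404297), 14.537752151489258)
post 181 230 [610.8 150.5 183.9] mid [611.  151.  184.1] guess [609.6 153.1 186. ] ((610.5847778320312, 151.14614868164062), (10.77718734741211, 11.170302391052246), 35.03462219238281)
post 168 304 [611.  149.7 183. ] mid [610.9 151.2 177.9] guess [609.6 153.1 186. ] ((610.8992919921875, 150.99203491210938), (11.355172157287598, 11.527702331542969), 19.825714111328125)
[539.92742517  80.32230974 249.26820552]
```

Request:
jog_arm([
  {"tx": 0.01, "ty": -0.4, "tz": 0, "wx": 0, "wy": 0, "wz": 0, "claw": 0.3},
  {"tx": 0.01, "ty": -0.4, "tz": 0, "wx": 0, "wy": 0, "wz": 0.1, "claw": 0.3},
  {"tx": 0.238, "ty": -0.797, "tz": 0.16, "wx": 0, "wy": 0, "wz": 0.24, "claw": 0.3},
  {"tx": 0.238, "ty": -0.797, "tz": 0.16, "wx": 0, "wy": 0, "wz": 0.24, "claw": 0.3},
  {"tx": 0.238, "ty": -0.797, "tz": 0.16, "wx": 0, "wy": 0, "wz": 0.24, "claw": 0.3},
  {"tx": 0.238, "ty": -0.797, "tz": 0.16, "wx": 0, "wy": 0, "wz": 0.24, "claw": 0.3},
  {"tx": 0.238, "ty": -0.797, "tz": 0.16, "wx": 0, "wy": 0, "wz": 0.24, "claw": 0.3},
  {"tx": 0.238, "ty": -0.797, "tz": 0.16, "wx": 0, "wy": 0, "wz": 0.24, "claw": 0.3},
])

```text
clock: 15.4
eef_pos: [526.8, 327.2, 201.3]
tool_rot: [3.14, 0.0, -0.033]
force: [-0.7, -0.6, 0.8]
width: 60.0
gripper_force: 0.0
```

```bash
cat > plate.py <<'E'
from h import *
p,X=wcloud(); C=p['img'].astype(int)
ye=(C[...,0]>100)&(C[...,1]>.5*C[...,0])&(C[...,2]<.45*C[...,0])&(np.hypot(X[...,0]-526,X[...,1]-329)<110)
m=(X[...,2]>3)&(X[...,2]<14)&ye; print('plate',cv2.minAreaRect(X[m][:,:2].astype(np.float32)),m.sum())
h=(np.hypot(X[...,0]-526,X[...,1]-329)<60)&(X[...,2]>36)&(X[...,2]<44); print('handle',cv2.minAreaRect(X[h][:,:2].astype(np.float32)),h.sum(),np.median(X[h],0))
print(ctrl.read_state()['eef_pos'],np.round(ctrl.read_state()['qpos'],2))
E
python3 plate.py
```

```text
plate ((506.31915283203125, 328.77374267578125), (43.23017883300781, 180.4100341796875), 88.03219604492188) 3946
handle ((526.6345825195312, 329.003662109375), (15.614725112915039, 46.890037536621094), 88.33516693115234) 758 [528.48056675 328.63807782  39.75841378]
[527.33889439 326.36986664 201.67397627] [-0.4   0.63 -0.33  1.63  0.25  0.92 -2.42]
```

```bash
python3 - <<'E'
from h import *
Rp=R.from_euler('xyz',[np.pi,0,-.031]).as_matrix()
print(ctrl.read_state()['eef_pos'])
rows([(np.array([526.6,329,60.]),Rp),(np.array([526.6,329,12.]),Rp)])
E
```

```text
[527.33889439 326.36986664 201.67397627]
[-0.003 -0.01   0.472] [ 0.001 -0.    -0.002] at [527. 329.  60.]
[-0.003 -0.01   0.632] [ 0.001 -0.    -0.002] at [527. 329.  12.]
```

Request:
jog_arm([
  {"tx": 0, "ty": 0, "tz": 0.15, "wx": 0, "wy": 0, "wz": 0, "claw": 0.4},
  {"tx": 0, "ty": 0, "tz": 0.3, "wx": 0, "wy": 0, "wz": 0, "claw": 0.4},
  {"tx": 0, "ty": 0, "tz": 0.47, "wx": 0, "wy": 0, "wz": 0, "claw": 0.4},
  {"tx": 0, "ty": 0, "tz": 0.47, "wx": 0, "wy": 0, "wz": 0, "claw": 0.4},
  {"tx": 0, "ty": 0, "tz": 0.47, "wx": 0, "wy": 0, "wz": 0, "claw": 0.4},
])

```text
clock: 15.95
eef_pos: [527.5, 326.7, 61.1]
tool_rot: [3.14, 0.001, -0.035]
force: [-0.8, 0.3, 0.1]
width: 51.2
gripper_force: 0.0
```

```bash
python3 - <<'E'
from h import *
Rp=R.from_euler('xyz',[np.pi,0,-.031]).as_matrix()
for i in range(3):
    s=ctrl.read_state(); print(s['eef_pos'],s['tool_rot'],s['width'],s['clock']); ctrl.get_image('wrist')
rows([(np.array([526.6,329,12.]),Rp)])
E
```

```text
[527.48894036 326.73060566  61.06375401] [ 3.14031863e+00  5.75100861e-04 -3.47139236e-02] 51.24259799968419 15.95
[528.65385205 328.15515787  62.81437593] [-3.14016862e+00 -2.55559686e-03 -3.43378655e-02] 51.44612129572235 16.0
[529.16826842 328.93858869  63.71474797] [-3.13877859 -0.00422709 -0.03400354] 50.906869821130336 16.05
[-0.01   0.002  0.173] [-0.002 -0.003 -0.002] at [527. 329.  12.]
```

```bash
python3 - <<'E'
from h import *
for i in range(6):
    s=ctrl.read_state(); print(s['eef_pos'].round(2),s['tool_rot'].round(4),np.abs(s['qd']).max().round(4)); ctrl.get_image('wrist')
E
```

```text
[529.25 329.23  63.99] [-3.1384 -0.0048 -0.0337] 0.0067
[529.02 329.25  63.83] [-3.1386 -0.0046 -0.0335] 0.0063
[528.71 329.17  63.47] [-3.139  -0.0041 -0.0332] 0.0123
[528.36 329.01  62.97] [-3.1395 -0.0034 -0.0331] 0.0144
[528.02 328.87  62.47] [-3.14e+00 -2.70e-03 -3.30e-02] 0.0143
[527.7  328.69  61.96] [-3.1405e+00 -1.9000e-03 -3.2900e-02] 0.0106
```

Request:
jog_arm([
  {"tx": -0.004, "ty": 0, "tz": 0.06, "wx": 0, "wy": 0, "wz": 0, "claw": 0.4},
  {"tx": -0.004, "ty": 0, "tz": 0.12, "wx": 0, "wy": 0, "wz": 0, "claw": 0.4},
  {"tx": -0.004, "ty": 0, "tz": 0.167, "wx": 0, "wy": 0, "wz": 0, "claw": 0.4},
  {"tx": -0.004, "ty": 0, "tz": 0.167, "wx": 0, "wy": 0, "wz": 0, "claw": 0.4},
  {"tx": -0.004, "ty": 0, "tz": 0.167, "wx": 0, "wy": 0, "wz": 0, "claw": 0.4},
  {"tx": -0.004, "ty": 0, "tz": 0.167, "wx": 0, "wy": 0, "wz": 0, "claw": 0.4},
  {"tx": -0.004, "ty": 0, "tz": 0.167, "wx": 0, "wy": 0, "wz": 0, "claw": 0.4},
  {"tx": -0.004, "ty": 0, "tz": 0.167, "wx": 0, "wy": 0, "wz": 0, "claw": 0.4},
  {"tx": -0.004, "ty": 0, "tz": 0.167, "wx": 0, "wy": 0, "wz": 0, "claw": 0.4},
])

```text
clock: 17.3
eef_pos: [526.1, 328.4, 10.8]
tool_rot: [-3.141, -0.001, -0.033]
force: [-0.4, 0.8, -0.2]
width: 51.5
gripper_force: 0.0
```

```bash
python3 - <<'E'
from h import *
for i in range(5):
    s=ctrl.read_state(); print(s['eef_pos'].round(2),s['tool_rot'].round(4),s['force'].round(1)); ctrl.get_image('wrist')
E
```

```text
[526.06 328.44  10.77] [-3.1414e+00 -5.0000e-04 -3.2900e-02] [-0.4  0.8 -0.2]
[525.97 328.4   10.65] [-3.1415e+00 -3.0000e-04 -3.2800e-02] [ 0.2 -0.4  0.1]
[525.93 328.36  10.57] [-3.1416e+00 -2.0000e-04 -3.2900e-02] [ 0.5 -0.1  0.5]
[525.88 328.37  10.49] [ 3.1416e+00 -1.0000e-04 -3.2800e-02] [-0.2  0.3 -0.1]
[525.85 328.33  10.42] [ 3.1415 -0.     -0.0329] [0.1 0.3 0.1]
```

Request:
jog_arm([
  {"tx": 0, "ty": 0, "tz": 0, "wx": 0, "wy": 0, "wz": 0, "claw": 1},
  {"tx": 0, "ty": 0, "tz": 0, "wx": 0, "wy": 0, "wz": 0, "claw": 1},
  {"tx": 0, "ty": 0, "tz": 0, "wx": 0, "wy": 0, "wz": 0, "claw": 1},
  {"tx": 0, "ty": 0, "tz": 0, "wx": 0, "wy": 0, "wz": 0, "claw": 1},
  {"tx": 0, "ty": 0, "tz": 0, "wx": 0, "wy": 0, "wz": 0, "claw": 1},
  {"tx": 0, "ty": 0, "tz": 0, "wx": 0, "wy": 0, "wz": 0, "claw": 1},
  {"tx": 0, "ty": 0, "tz": -0.1, "wx": 0, "wy": 0, "wz": 0, "claw": 1},
  {"tx": 0, "ty": 0, "tz": -0.2, "wx": 0, "wy": 0, "wz": 0, "claw": 1},
  {"tx": 0, "ty": 0, "tz": -0.4, "wx": 0, "wy": 0, "wz": 0, "claw": 1},
  {"tx": 0, "ty": 0, "tz": -0.6, "wx": 0, "wy": 0, "wz": 0, "claw": 1},
  {"tx": 0, "ty": 0, "tz": -0.8, "wx": 0, "wy": 0, "wz": 0, "claw": 1},
  {"tx": 0, "ty": 0, "tz": -0.8, "wx": 0, "wy": 0, "wz": 0, "claw": 1},
])

```text
clock: 18.75
eef_pos: [526.5, 329.0, 254.1]
tool_rot: [-3.139, -0.003, -0.033]
force: [1.2, -0.1, -2.5]
width: 15.3
gripper_force: 58.9
```

```bash
python3 - <<'E'
from h import *
s=ctrl.read_state();print(s['gripper_force'],s['width'])
f=lambda y:R.from_euler('xyz',[np.pi,0,y]).as_matrix()
rows([(np.array([560.,260,260]),f(.5)),(np.array([600.,180,270]),f(1.2)),(np.array([626.,109,270]),f(1.4)),(np.array([626.,109,270]),f(1.9125))])
E
```

```text
58.88299584388733 15.251453301115145
[ 0.119  0.226 -0.02 ] [-0.001 -0.002 -0.339] at [560. 260. 260.]
[ 0.261  0.488 -0.053] [-0.    -0.003 -0.785] at [600. 180. 270.]
[ 0.356  0.722 -0.054] [ 0.    -0.003 -0.912] at [626. 109. 270.]
[ 0.356  0.722 -0.054] [ 1.000e-03 -3.000e-03 -1.238e+00] at [626. 109. 270.]
```

Request:
jog_arm([
  {"tx": 0.119, "ty": 0.226, "tz": -0.04, "wx": 0, "wy": 0, "wz": -0.339, "claw": 1},
  {"tx": 0.119, "ty": 0.226, "tz": -0.04, "wx": 0, "wy": 0, "wz": -0.339, "claw": 1},
  {"tx": 0.119, "ty": 0.226, "tz": -0.04, "wx": 0, "wy": 0, "wz": -0.339, "claw": 1},
  {"tx": 0.261, "ty": 0.488, "tz": -0.053, "wx": 0, "wy": 0, "wz": -0.785, "claw": 1},
  {"tx": 0.261, "ty": 0.488, "tz": -0.053, "wx": 0, "wy": 0, "wz": -0.785, "claw": 1},
  {"tx": 0.261, "ty": 0.488, "tz": -0.053, "wx": 0, "wy": 0, "wz": -0.785, "claw": 1},
  {"tx": 0.261, "ty": 0.488, "tz": -0.053, "wx": 0, "wy": 0, "wz": -0.785, "claw": 1},
  {"tx": 0.356, "ty": 0.722, "tz": -0.054, "wx": 0, "wy": 0, "wz": -0.912, "claw": 1},
  {"tx": 0.356, "ty": 0.722, "tz": -0.054, "wx": 0, "wy": 0, "wz": -0.912, "claw": 1},
  {"tx": 0.356, "ty": 0.722, "tz": -0.054, "wx": 0, "wy": 0, "wz": -0.912, "claw": 1},
  {"tx": 0.356, "ty": 0.722, "tz": -0.054, "wx": 0, "wy": 0, "wz": -0.912, "claw": 1},
])

```text
clock: 19.85
eef_pos: [625.2, 106.7, 265.4]
tool_rot: [-3.139, 0.001, 1.397]
force: [-0.6, 1.4, -2.7]
width: 14.9
gripper_force: 59.4
```

```bash
python3 - <<'E'
from h import *
s=ctrl.read_state();print(s['gripper_force'],s['qpos'].round(2))
f=lambda y:R.from_euler('xyz',[np.pi,0,y]).as_matrix()
rows([(np.array([626.,109,230]),f(1.9125))])
E
```

```text
59.42505955696106 [ 0.2   0.66 -0.73  1.51  0.46  1.15 -0.78]
[0.008 0.002 0.118] [-0.002  0.    -0.328] at [626. 109. 230.]
```

Request:
jog_arm([
  {"tx": 0.008, "ty": 0.002, "tz": 0.05, "wx": -0.002, "wy": 0, "wz": -0.15, "claw": 1},
  {"tx": 0.008, "ty": 0.002, "tz": 0.1, "wx": -0.002, "wy": 0, "wz": -0.328, "claw": 1},
  {"tx": 0.008, "ty": 0.002, "tz": 0.118, "wx": -0.002, "wy": 0, "wz": -0.328, "claw": 1},
  {"tx": 0.008, "ty": 0.002, "tz": 0.118, "wx": -0.002, "wy": 0, "wz": -0.328, "claw": 1},
  {"tx": 0.008, "ty": 0.002, "tz": 0.118, "wx": -0.002, "wy": 0, "wz": -0.328, "claw": 1},
  {"tx": 0.008, "ty": 0.002, "tz": 0.118, "wx": -0.002, "wy": 0, "wz": -0.328, "claw": 1},
  {"tx": 0.008, "ty": 0.002, "tz": 0.118, "wx": -0.002, "wy": 0, "wz": -0.328, "claw": 1},
  {"tx": 0.008, "ty": 0.002, "tz": 0.118, "wx": -0.002, "wy": 0, "wz": -0.328, "claw": 1},
  {"tx": 0.008, "ty": 0.002, "tz": 0.118, "wx": -0.002, "wy": 0, "wz": -0.328, "claw": 1},
  {"tx": 0.008, "ty": 0.002, "tz": 0.118, "wx": -0.002, "wy": 0, "wz": -0.328, "claw": 1},
  {"tx": 0.008, "ty": 0.002, "tz": 0.118, "wx": -0.002, "wy": 0, "wz": -0.328, "claw": 1},
  {"tx": 0.008, "ty": 0.002, "tz": 0.118, "wx": -0.002, "wy": 0, "wz": -0.328, "claw": 1},
])

```text
clock: 21.05
eef_pos: [626.5, 110.6, 231.2]
tool_rot: [3.139, 0.001, 1.915]
force: [-0.3, -0.3, -2.0]
width: 14.8
gripper_force: 59.4
```

```bash
cat > pl2.py <<'E'
from h import *
P,Rt=[],None
for i in range(8):
    p,X=wcloud(); s=ctrl.read_state(); P.append(s['eef_pos'])
    if i==0 or i==7: print(s['eef_pos'].round(2),s['tool_rot'].round(4))
T=(X-np.array(s['eef_pos']))@rot(s['tool_rot'])   # tool coords
C=p['img'].astype(int)
ye=(C[...,0]>90)&(C[...,1]>.5*C[...,0])&(C[...,2]<.45*C[...,0])
m=ye&(T[...,2]>-8)&(T[...,2]<12)&(np.abs(T[...,0])<90)&(np.abs(T[...,1])<40); Y=T[m]
print('plate tool z',np.median(Y[:,2]).round(1),Y.min(0).round(1),Y.max(0).round(1),cv2.minAreaRect(Y[:,:2].astype(np.float32)),m.sum())
A=np.c_[Y[:,:2],np.ones(len(Y))]; print('tilt',np.linalg.lstsq(A,Y[:,2],rcond=None)[0].round(3))
f=lambda y:R.from_euler('xyz',[np.pi,0,y]).as_matrix()
ax=-0.7  # handle centre is +0.7 along tool x from TCP
u=np.array([np.cos(1.9125),np.sin(1.9125)])
g=np.array([625.9,109.1])+ax*u
rows([(np.array([*g,z]),f(1.9125)) for z in(200,190,180,175)],(np.mean(P,0),rot(s['tool_rot'])))
E
python3 pl2.py
```

```text
[626.47 110.59 231.18] [3.1387e+00 9.0000e-04 1.9148e+00]
[626.46 110.66 231.17] [3.1387e+00 9.0000e-04 1.9150e+00]
plate tool z 2.7 [-70.4 -22.2  -7.8] [69.9 21.9 11.6] ((-0.21332550048828125, -0.0583648681640625), (44.066871643066406, 140.34091186523438), 89.88463592529297) 11662
tilt [ 0.000e+00 -1.000e-03  2.771e+00]
[-0.006 -0.004  0.104] [0.002 0.001 0.002] at [626. 108. 200.]
[-0.006 -0.004  0.137] [0.002 0.001 0.002] at [626. 108. 190.]
[-0.006 -0.004  0.171] [0.002 0.001 0.002] at [626. 108. 180.]
[-0.006 -0.004  0.187] [0.002 0.001 0.002] at [626. 108. 175.]
```

Request:
jog_arm([
  {"tx": -0.003, "ty": -0.004, "tz": 0.04, "wx": 0.002, "wy": 0.001, "wz": 0.002, "claw": 1},
  {"tx": -0.003, "ty": -0.004, "tz": 0.08, "wx": 0.002, "wy": 0.001, "wz": 0.002, "claw": 1},
  {"tx": -0.003, "ty": -0.004, "tz": 0.1, "wx": 0.002, "wy": 0.001, "wz": 0.002, "claw": 1},
  {"tx": -0.003, "ty": -0.004, "tz": 0.1, "wx": 0.002, "wy": 0.001, "wz": 0.002, "claw": 1},
  {"tx": -0.003, "ty": -0.004, "tz": 0.1, "wx": 0.002, "wy": 0.001, "wz": 0.002, "claw": 1},
  {"tx": -0.003, "ty": -0.004, "tz": 0.1, "wx": 0.002, "wy": 0.001, "wz": 0.002, "claw": 1},
  {"tx": -0.003, "ty": -0.004, "tz": 0.1, "wx": 0.002, "wy": 0.001, "wz": 0.002, "claw": 1},
  {"tx": -0.003, "ty": -0.004, "tz": 0.11, "wx": 0.002, "wy": 0.001, "wz": 0.002, "claw": 1},
  {"tx": -0.003, "ty": -0.004, "tz": 0.12, "wx": 0.002, "wy": 0.001, "wz": 0.002, "claw": 1},
  {"tx": -0.003, "ty": -0.004, "tz": 0.13, "wx": 0.002, "wy": 0.001, "wz": 0.002, "claw": 1},
  {"tx": -0.003, "ty": -0.004, "tz": 0.14, "wx": 0.002, "wy": 0.001, "wz": 0.002, "claw": 1},
  {"tx": -0.003, "ty": -0.004, "tz": 0.14, "wx": 0.002, "wy": 0.001, "wz": 0.002, "claw": 1},
])

```text
clock: 22.65
eef_pos: [625.4, 109.2, 188.5]
tool_rot: [-3.14, -0.001, 1.912]
force: [-1.0, -0.4, -2.4]
width: 14.9
gripper_force: 59.4
```

Request:
jog_arm([
  {"tx": 0, "ty": 0, "tz": 0.01, "wx": 0, "wy": 0, "wz": 0, "claw": 1},
  {"tx": 0, "ty": 0, "tz": 0.02, "wx": 0, "wy": 0, "wz": 0, "claw": 1},
  {"tx": 0, "ty": 0, "tz": 0.03, "wx": 0, "wy": 0, "wz": 0, "claw": 1},
  {"tx": 0, "ty": 0, "tz": 0.04, "wx": 0, "wy": 0, "wz": 0, "claw": 1},
  {"tx": 0, "ty": 0, "tz": 0.044, "wx": 0, "wy": 0, "wz": 0, "claw": 1},
  {"tx": 0, "ty": 0, "tz": 0.044, "wx": 0, "wy": 0, "wz": 0, "claw": 1},
  {"tx": 0, "ty": 0, "tz": 0.044, "wx": 0, "wy": 0, "wz": 0, "claw": 1},
  {"tx": 0, "ty": 0, "tz": 0.044, "wx": 0, "wy": 0, "wz": 0, "claw": 1},
])

```text
clock: 23.45
eef_pos: [625.8, 109.4, 176.1]
tool_rot: [-3.142, -0.001, 1.912]
force: [0.0, -1.1, -1.3]
width: 15.0
gripper_force: 59.6
```

Request:
jog_arm([
  {"tx": 0, "ty": 0, "tz": 0.005, "wx": 0, "wy": 0, "wz": 0, "claw": 1},
  {"tx": 0, "ty": 0, "tz": 0.005, "wx": 0, "wy": 0, "wz": 0, "claw": 1},
  {"tx": 0, "ty": 0, "tz": 0.005, "wx": 0, "wy": 0, "wz": 0, "claw": 0.6},
  {"tx": 0, "ty": 0, "tz": 0.005, "wx": 0, "wy": 0, "wz": 0, "claw": 0.6},
  {"tx": 0, "ty": 0, "tz": 0.005, "wx": 0, "wy": 0, "wz": 0, "claw": 0.6},
  {"tx": 0, "ty": 0, "tz": 0.0, "wx": 0, "wy": 0, "wz": 0, "claw": 0.6},
  {"tx": 0, "ty": 0, "tz": -0.1, "wx": 0, "wy": 0, "wz": 0, "claw": 0.6},
  {"tx": 0, "ty": 0, "tz": -0.2, "wx": 0, "wy": 0, "wz": 0, "claw": 0.6},
  {"tx": 0, "ty": 0, "tz": -0.3, "wx": 0, "wy": 0, "wz": 0, "claw": 0.6},
  {"tx": 0, "ty": 0, "tz": -0.3, "wx": 0, "wy": 0, "wz": 0, "claw": 0.6},
  {"tx": 0, "ty": 0, "tz": -0.3, "wx": 0, "wy": 0, "wz": 0, "claw": 0.6},
  {"tx": 0, "ty": 0, "tz": -0.3, "wx": 0, "wy": 0, "wz": 0, "claw": 0.6},
])

```text
clock: 24.65
eef_pos: [625.3, 108.8, 264.9]
tool_rot: [-3.139, -0.0, 1.912]
force: [0.1, -0.2, 0.6]
width: 34.0
gripper_force: 0.0
```

```bash
python3 - <<'E'
from h import *
p,X=wcloud(); C=p['img'].astype(int); s=ctrl.read_state(); print(s['eef_pos'],s['force'],s['width'])
ye=(C[...,0]>90)&(C[...,1]>.5*C[...,0])&(C[...,2]<.45*C[...,0])&(np.hypot(X[...,0]-626,X[...,1]-109)<85)&(X[...,2]>160)&(X[...,2]<182)
Y=X[ye]; print(np.median(Y,0),cv2.minAreaRect(Y[:,:2].astype(np.float32)),len(Y))
A=np.c_[Y[:,:2]-Y[:,:2].mean(0),np.ones(len(Y))]; print('tilt',np.linalg.lstsq(A,Y[:,2],rcond=None)[0])
h=(np.hypot(X[...,0]-626,X[...,1]-109)<40)&(X[...,2]>195)&(X[...,2]<212); print(np.median(X[h],0))
q=ctrl.get_image('side'); print(angle(q))
save(p,'end.png')
E
```

```text
[625.18673639 108.8459818  264.70896662] [-0.21376917 -0.21523463 -0.6562875 ] 34.54995087677801
[620.98513306 128.25797361 172.79008111] ((625.5357055664062, 109.45977783203125), (43.778648376464844, 139.4736785888672), 19.549116134643555) 7275
tilt [2.41595081e-05 3.87615281e-04 1.72772237e+02]
[624.82577251 112.34326766 204.64796897]
((np.int64(380), np.float64(0.01)), 2391)
```

View pics/end.png

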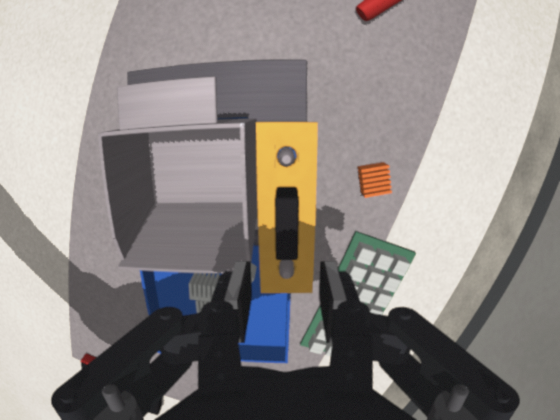

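The plate is seated: both pins come through at (287,156) and (287,268), its top is level at 172.8 mm, and the pot is home. I hand in.

```bash
python3 -c "
from h import *
print(ctrl.finish_job())"
```

```text
the job is handed in; nothing more can be done
None
```

The job is handed in at about 25 s; the judged result was not shown, but my last camera check had all five heat sinks in the tray, the pot home (about 0.01 rad) and the plate level on its shoulders over both pins.

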